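# Make up valve kits from the sloped parts bins into nested pots

## Task

Make up one kit for every bush in the covered parts rack: lift the dust cover, take pots off the nested stack and stand them upright in the aluminium tray, and put one bush and one snap cap into each pot that is needed. Caps that are over stay in their bin. When the kits are made up, shut the dust cover fully.

Things in the scene. Friction and masses are not known exactly. Their poses are not given: they have to be found in the camera images.
- bin_rack: Grey steel bench rack on four thin legs among the spilled caps, 240 mm wide (its y), 176 mm deep (its x). Fixed. Origin on the bench top below its middle; x to its rear (away from the robot), z up. Its shelf slopes up to the rear at 12 degrees (0.21 rad) and carries two blue bins side by side under one clear hinged dust cover. Side cheeks rise 36 mm above the bins' floor, square to the slope.
- bush_bin: Blue bin of the bushes, in the left or right half of the rack. Fixed. Inside 141 mm deep (x) by 111 mm wide (y). Origin in the middle of its inner floor, 64 mm above the bench; x to the rear and level, z up; the floor rises 0.2126 m per m along +x. Walls 34 mm high square to the floor, front lip 20 mm.
- cap_bin: The same kind of bin in the other half of the rack, holding the snap caps. Same frame and sizes as bush_bin.
- cover (a joint): Hinge of the clear dust cover over both bins: 0 shut (parallel to the slope, 37 mm above the bins' floor), grows as the front edge is lifted, stops at 1.95 rad, upright at 1.78. Shut or a little ajar at the start. Stiff: it stays where left; about 3 N at the handle moves it. Cover 236 mm wide, 170 mm from hinge to front edge, with a 16 mm skirt turned down at the front.
- cover_handle (a point): Middle of the cover's handle: a round black bar, 10 mm thick and 84 mm long, lying along the rack's y, its axis 38 mm above the cover's top face. The point is on the bar's axis, 152 mm from the hinge axis along the cover and 42 mm above the hinge axis square to it.
- cover_hinge (a point): Middle of the cover's hinge axis, which runs along the rack's y at the rear of the rack.
- kit_tray: Shallow aluminium tray near the front edge of the bench, 300 mm long (its y) and 80 mm wide (its x), 12 mm high, 3 mm floor and walls, z up. Fixed. Origin in the middle of its underside. Room for three pots in a row along y, 95 mm apart.
- pot_top: Grey round tapered kit pot, open at the top, 50 mm high, 68 mm across outside at the rim, 52 mm at the base, wall 2.4 mm, floor 3 mm, about 35 g; at the top of the nested stack at the start. Origin in the middle of its underside, z up along its axis. Nested pots sit 28 mm above one another and are loose in each other (inner lugs keep them from jamming).
- pot_middle: Grey round tapered kit pot, open at the top, 50 mm high, 68 mm across outside at the rim, 52 mm at the base, wall 2.4 mm, floor 3 mm, about 35 g; in the middle of the stack at the start. Origin in the middle of its underside, z up along its axis. Nested pots sit 28 mm above one another and are loose in each other (inner lugs keep them from jamming).
- pot_bottom: Grey round tapered kit pot, open at the top, 50 mm high, 68 mm across outside at the rim, 52 mm at the base, wall 2.4 mm, floor 3 mm, about 35 g; at the bottom of the stack, standing on the bench. Origin in the middle of its underside, z up along its axis. Nested pots sit 28 mm above one another and are loose in each other (inner lugs keep them from jamming).
- bush_a: Nickel bush, a knurled hollow ring 31 mm across and 30 mm high, about 42 g, standing on end on the sloping floor of bush_bin (so leaning 12 degrees forward); 2 or 3 bushes are there. Origin in the middle of its underside, z along its axis. Grasp across its diameter.
- bush_b: Nickel bush, a knurled hollow ring 31 mm across and 30 mm high, about 42 g, standing on end on the sloping floor of bush_bin (so leaning 12 degrees forward); 2 or 3 bushes are there. Origin in the middle of its underside, z along its axis. Grasp across its diameter.
- bush_c: Nickel bush, a knurled hollow ring 31 mm across and 30 mm high, about 42 g, standing on end on the sloping floor of bush_bin (so leaning 12 degrees forward); 2 or 3 bushes are there. Origin in the middle of its underside, z along its axis. Grasp across its diameter.
- cap_a: White snap cap, a disc 42 mm across and 10 mm thick, about 12 g, lying flat on the sloping floor of cap_bin; three are always there. Origin in the middle of its underside, z along its axis. Grasp across its rim.
- cap_b: White snap cap, a disc 42 mm across and 10 mm thick, about 12 g, lying flat on the sloping floor of cap_bin; three are always there. Origin in the middle of its underside, z along its axis. Grasp across its rim.
- cap_c: White snap cap, a disc 42 mm across and 10 mm thick, about 12 g, lying flat on the sloping floor of cap_bin; three are always there. Origin in the middle of its underside, z along its axis. Grasp across its rim.

How it is judged (in metres and radians):
At the end, for the whole second after the job is handed in: Each bush and one cap lie in a pot of their own (within 30 mm of its axis, below its rim) that stands upright (0.12 rad) on the tray floor; never two bushes or two caps in a pot; spare caps in their bin; cover shut (below 0.08 rad); all at rest (((horizontal distance between each of bush_a, cap_a and pot_top below 0.03 m and z of bush_a in the frame of pot_top between 0 and 0.045 m and angle between pot_top's own z axis and vertical below 0.12 rad and x of pot_top in the frame of kit_tray between -0.03 and 0.03 m and y of pot_top in the frame of kit_tray between -0.135 and 0.135 m and z of pot_top in the frame of kit_tray below 0.01 m and z of cap_a in the frame of pot_top between 0 and 0.045 m) or (horizontal distance between each of bush_a, cap_b and pot_top below 0.03 m and z of bush_a in the frame of pot_top between 0 and 0.045 m and angle between pot_top's own z axis and vertical below 0.12 rad and x of pot_top in the frame of kit_tray between -0.03 and 0.03 m and y of pot_top in the frame of kit_tray between -0.135 and 0.135 m and z of pot_top in the frame of kit_tray below 0.01 m and z of cap_b in the frame of pot_top between 0 and 0.045 m) or (horizontal distance between each of bush_a, cap_c and pot_top below 0.03 m and z of bush_a in the frame of pot_top between 0 and 0.045 m and angle between pot_top's own z axis and vertical below 0.12 rad and x of pot_top in the frame of kit_tray between -0.03 and 0.03 m and y of pot_top in the frame of kit_tray between -0.135 and 0.135 m and z of pot_top in the frame of kit_tray below 0.01 m and z of cap_c in the frame of pot_top between 0 and 0.045 m) or (horizontal distance between each of bush_a, cap_a and pot_middle below 0.03 m and z of bush_a in the frame of pot_middle between 0 and 0.045 m and angle between pot_middle's own z axis and vertical below 0.12 rad and x of pot_middle in the frame of kit_tray between -0.03 and 0.03 m and y of pot_middle in the frame of kit_tray between -0.135 and 0.135 m and z of pot_middle in the frame of kit_tray below 0.01 m and z of cap_a in the frame of pot_middle between 0 and 0.045 m) or (horizontal distance between each of bush_a, cap_b and pot_middle below 0.03 m and z of bush_a in the frame of pot_middle between 0 and 0.045 m and angle between pot_middle's own z axis and vertical below 0.12 rad and x of pot_middle in the frame of kit_tray between -0.03 and 0.03 m and y of pot_middle in the frame of kit_tray between -0.135 and 0.135 m and z of pot_middle in the frame of kit_tray below 0.01 m and z of cap_b in the frame of pot_middle between 0 and 0.045 m) or (horizontal distance between each of bush_a, cap_c and pot_middle below 0.03 m and z of bush_a in the frame of pot_middle between 0 and 0.045 m and angle between pot_middle's own z axis and vertical below 0.12 rad and x of pot_middle in the frame of kit_tray between -0.03 and 0.03 m and y of pot_middle in the frame of kit_tray between -0.135 and 0.135 m and z of pot_middle in the frame of kit_tray below 0.01 m and z of cap_c in the frame of pot_middle between 0 and 0.045 m) or (horizontal distance between each of bush_a, cap_a and pot_bottom below 0.03 m and z of bush_a in the frame of pot_bottom between 0 and 0.045 m and angle between pot_bottom's own z axis and vertical below 0.12 rad and x of pot_bottom in the frame of kit_tray between -0.03 and 0.03 m and y of pot_bottom in the frame of kit_tray between -0.135 and 0.135 m and z of pot_bottom in the frame of kit_tray below 0.01 m and z of cap_a in the frame of pot_bottom between 0 and 0.045 m) or (horizontal distance between each of bush_a, cap_b and pot_bottom below 0.03 m and z of bush_a in the frame of pot_bottom between 0 and 0.045 m and angle between pot_bottom's own z axis and vertical below 0.12 rad and x of pot_bottom in the frame of kit_tray between -0.03 and 0.03 m and y of pot_bottom in the frame of kit_tray between -0.135 and 0.135 m and z of pot_bottom in the frame of kit_tray below 0.01 m and z of cap_b in the frame of pot_bottom between 0 and 0.045 m) or (horizontal distance between each of bush_a, cap_c and pot_bottom below 0.03 m and z of bush_a in the frame of pot_bottom between 0 and 0.045 m and angle between pot_bottom's own z axis and vertical below 0.12 rad and x of pot_bottom in the frame of kit_tray between -0.03 and 0.03 m and y of pot_bottom in the frame of kit_tray between -0.135 and 0.135 m and z of pot_bottom in the frame of kit_tray below 0.01 m and z of cap_c in the frame of pot_bottom between 0 and 0.045 m)) and ((horizontal distance between each of bush_b, cap_a and pot_top below 0.03 m and z of bush_b in the frame of pot_top between 0 and 0.045 m and angle between pot_top's own z axis and vertical below 0.12 rad and x of pot_top in the frame of kit_tray between -0.03 and 0.03 m and y of pot_top in the frame of kit_tray between -0.135 and 0.135 m and z of pot_top in the frame of kit_tray below 0.01 m and z of cap_a in the frame of pot_top between 0 and 0.045 m) or (horizontal distance between each of bush_b, cap_b and pot_top below 0.03 m and z of bush_b in the frame of pot_top between 0 and 0.045 m and angle between pot_top's own z axis and vertical below 0.12 rad and x of pot_top in the frame of kit_tray between -0.03 and 0.03 m and y of pot_top in the frame of kit_tray between -0.135 and 0.135 m and z of pot_top in the frame of kit_tray below 0.01 m and z of cap_b in the frame of pot_top between 0 and 0.045 m) or (horizontal distance between each of bush_b, cap_c and pot_top below 0.03 m and z of bush_b in the frame of pot_top between 0 and 0.045 m and angle between pot_top's own z axis and vertical below 0.12 rad and x of pot_top in the frame of kit_tray between -0.03 and 0.03 m and y of pot_top in the frame of kit_tray between -0.135 and 0.135 m and z of pot_top in the frame of kit_tray below 0.01 m and z of cap_c in the frame of pot_top between 0 and 0.045 m) or (horizontal distance between each of bush_b, cap_a and pot_middle below 0.03 m and z of bush_b in the frame of pot_middle between 0 and 0.045 m and angle between pot_middle's own z axis and vertical below 0.12 rad and x of pot_middle in the frame of kit_tray between -0.03 and 0.03 m and y of pot_middle in the frame of kit_tray between -0.135 and 0.135 m and z of pot_middle in the frame of kit_tray below 0.01 m and z of cap_a in the frame of pot_middle between 0 and 0.045 m) or (horizontal distance between each of bush_b, cap_b and pot_middle below 0.03 m and z of bush_b in the frame of pot_middle between 0 and 0.045 m and angle between pot_middle's own z axis and vertical below 0.12 rad and x of pot_middle in the frame of kit_tray between -0.03 and 0.03 m and y of pot_middle in the frame of kit_tray between -0.135 and 0.135 m and z of pot_middle in the frame of kit_tray below 0.01 m and z of cap_b in the frame of pot_middle between 0 and 0.045 m) or (horizontal distance between each of bush_b, cap_c and pot_middle below 0.03 m and z of bush_b in the frame of pot_middle between 0 and 0.045 m and angle between pot_middle's own z axis and vertical below 0.12 rad and x of pot_middle in the frame of kit_tray between -0.03 and 0.03 m and y of pot_middle in the frame of kit_tray between -0.135 and 0.135 m and z of pot_middle in the frame of kit_tray below 0.01 m and z of cap_c in the frame of pot_middle between 0 and 0.045 m) or (horizontal distance between each of bush_b, cap_a and pot_bottom below 0.03 m and z of bush_b in the frame of pot_bottom between 0 and 0.045 m and angle between pot_bottom's own z axis and vertical below 0.12 rad and x of pot_bottom in the frame of kit_tray between -0.03 and 0.03 m and y of pot_bottom in the frame of kit_tray between -0.135 and 0.135 m and z of pot_bottom in the frame of kit_tray below 0.01 m and z of cap_a in the frame of pot_bottom between 0 and 0.045 m) or (horizontal distance between each of bush_b, cap_b and pot_bottom below 0.03 m and z of bush_b in the frame of pot_bottom between 0 and 0.045 m and angle between pot_bottom's own z axis and vertical below 0.12 rad and x of pot_bottom in the frame of kit_tray between -0.03 and 0.03 m and y of pot_bottom in the frame of kit_tray between -0.135 and 0.135 m and z of pot_bottom in the frame of kit_tray below 0.01 m and z of cap_b in the frame of pot_bottom between 0 and 0.045 m) or (horizontal distance between each of bush_b, cap_c and pot_bottom below 0.03 m and z of bush_b in the frame of pot_bottom between 0 and 0.045 m and angle between pot_bottom's own z axis and vertical below 0.12 rad and x of pot_bottom in the frame of kit_tray between -0.03 and 0.03 m and y of pot_bottom in the frame of kit_tray between -0.135 and 0.135 m and z of pot_bottom in the frame of kit_tray below 0.01 m and z of cap_c in the frame of pot_bottom between 0 and 0.045 m)) and ((horizontal distance between each of bush_c, cap_a and pot_top below 0.03 m and z of bush_c in the frame of pot_top between 0 and 0.045 m and angle between pot_top's own z axis and vertical below 0.12 rad and x of pot_top in the frame of kit_tray between -0.03 and 0.03 m and y of pot_top in the frame of kit_tray between -0.135 and 0.135 m and z of pot_top in the frame of kit_tray below 0.01 m and z of cap_a in the frame of pot_top between 0 and 0.045 m) or (horizontal distance between each of bush_c, cap_b and pot_top below 0.03 m and z of bush_c in the frame of pot_top between 0 and 0.045 m and angle between pot_top's own z axis and vertical below 0.12 rad and x of pot_top in the frame of kit_tray between -0.03 and 0.03 m and y of pot_top in the frame of kit_tray between -0.135 and 0.135 m and z of pot_top in the frame of kit_tray below 0.01 m and z of cap_b in the frame of pot_top between 0 and 0.045 m) or (horizontal distance between each of bush_c, cap_c and pot_top below 0.03 m and z of bush_c in the frame of pot_top between 0 and 0.045 m and angle between pot_top's own z axis and vertical below 0.12 rad and x of pot_top in the frame of kit_tray between -0.03 and 0.03 m and y of pot_top in the frame of kit_tray between -0.135 and 0.135 m and z of pot_top in the frame of kit_tray below 0.01 m and z of cap_c in the frame of pot_top between 0 and 0.045 m) or (horizontal distance between each of bush_c, cap_a and pot_middle below 0.03 m and z of bush_c in the frame of pot_middle between 0 and 0.045 m and angle between pot_middle's own z axis and vertical below 0.12 rad and x of pot_middle in the frame of kit_tray between -0.03 and 0.03 m and y of pot_middle in the frame of kit_tray between -0.135 and 0.135 m and z of pot_middle in the frame of kit_tray below 0.01 m and z of cap_a in the frame of pot_middle between 0 and 0.045 m) or (horizontal distance between each of bush_c, cap_b and pot_middle below 0.03 m and z of bush_c in the frame of pot_middle between 0 and 0.045 m and angle between pot_middle's own z axis and vertical below 0.12 rad and x of pot_middle in the frame of kit_tray between -0.03 and 0.03 m and y of pot_middle in the frame of kit_tray between -0.135 and 0.135 m and z of pot_middle in the frame of kit_tray below 0.01 m and z of cap_b in the frame of pot_middle between 0 and 0.045 m) or (horizontal distance between each of bush_c, cap_c and pot_middle below 0.03 m and z of bush_c in the frame of pot_middle between 0 and 0.045 m and angle between pot_middle's own z axis and vertical below 0.12 rad and x of pot_middle in the frame of kit_tray between -0.03 and 0.03 m and y of pot_middle in the frame of kit_tray between -0.135 and 0.135 m and z of pot_middle in the frame of kit_tray below 0.01 m and z of cap_c in the frame of pot_middle between 0 and 0.045 m) or (horizontal distance between each of bush_c, cap_a and pot_bottom below 0.03 m and z of bush_c in the frame of pot_bottom between 0 and 0.045 m and angle between pot_bottom's own z axis and vertical below 0.12 rad and x of pot_bottom in the frame of kit_tray between -0.03 and 0.03 m and y of pot_bottom in the frame of kit_tray between -0.135 and 0.135 m and z of pot_bottom in the frame of kit_tray below 0.01 m and z of cap_a in the frame of pot_bottom between 0 and 0.045 m) or (horizontal distance between each of bush_c, cap_b and pot_bottom below 0.03 m and z of bush_c in the frame of pot_bottom between 0 and 0.045 m and angle between pot_bottom's own z axis and vertical below 0.12 rad and x of pot_bottom in the frame of kit_tray between -0.03 and 0.03 m and y of pot_bottom in the frame of kit_tray between -0.135 and 0.135 m and z of pot_bottom in the frame of kit_tray below 0.01 m and z of cap_b in the frame of pot_bottom between 0 and 0.045 m) or (horizontal distance between each of bush_c, cap_c and pot_bottom below 0.03 m and z of bush_c in the frame of pot_bottom between 0 and 0.045 m and angle between pot_bottom's own z axis and vertical below 0.12 rad and x of pot_bottom in the frame of kit_tray between -0.03 and 0.03 m and y of pot_bottom in the frame of kit_tray between -0.135 and 0.135 m and z of pot_bottom in the frame of kit_tray below 0.01 m and z of cap_c in the frame of pot_bottom between 0 and 0.045 m)) and distance between each of bush_b, bush_c and bush_a above 0.04 m and distance between each of cap_b, cap_c and cap_a above 0.018 m and distance between bush_c and bush_b above 0.04 m and distance between cap_c and cap_b above 0.018 m and ((x of cap_a in the frame of cap_bin between -0.075 and 0.075 m and y of cap_a in the frame of cap_bin between -0.058 and 0.058 m and z of cap_a in the frame of cap_bin between -0.02 and 0.05 m) or (horizontal distance between each of cap_a, bush_a and pot_top below 0.03 m and z of cap_a in the frame of pot_top between 0 and 0.045 m and z of bush_a in the frame of pot_top between 0 and 0.045 m) or (horizontal distance between each of cap_a, bush_b and pot_top below 0.03 m and z of cap_a in the frame of pot_top between 0 and 0.045 m and z of bush_b in the frame of pot_top between 0 and 0.045 m) or (horizontal distance between each of cap_a, bush_c and pot_top below 0.03 m and z of cap_a in the frame of pot_top between 0 and 0.045 m and z of bush_c in the frame of pot_top between 0 and 0.045 m) or (horizontal distance between each of cap_a, bush_a and pot_middle below 0.03 m and z of cap_a in the frame of pot_middle between 0 and 0.045 m and z of bush_a in the frame of pot_middle between 0 and 0.045 m) or (horizontal distance between each of cap_a, bush_b and pot_middle below 0.03 m and z of cap_a in the frame of pot_middle between 0 and 0.045 m and z of bush_b in the frame of pot_middle between 0 and 0.045 m) or (horizontal distance between each of cap_a, bush_c and pot_middle below 0.03 m and z of cap_a in the frame of pot_middle between 0 and 0.045 m and z of bush_c in the frame of pot_middle between 0 and 0.045 m) or (horizontal distance between each of cap_a, bush_a and pot_bottom below 0.03 m and z of cap_a in the frame of pot_bottom between 0 and 0.045 m and z of bush_a in the frame of pot_bottom between 0 and 0.045 m) or (horizontal distance between each of cap_a, bush_b and pot_bottom below 0.03 m and z of cap_a in the frame of pot_bottom between 0 and 0.045 m and z of bush_b in the frame of pot_bottom between 0 and 0.045 m) or (horizontal distance between each of cap_a, bush_c and pot_bottom below 0.03 m and z of cap_a in the frame of pot_bottom between 0 and 0.045 m and z of bush_c in the frame of pot_bottom between 0 and 0.045 m)) and ((x of cap_b in the frame of cap_bin between -0.075 and 0.075 m and y of cap_b in the frame of cap_bin between -0.058 and 0.058 m and z of cap_b in the frame of cap_bin between -0.02 and 0.05 m) or (horizontal distance between each of cap_b, bush_a and pot_top below 0.03 m and z of cap_b in the frame of pot_top between 0 and 0.045 m and z of bush_a in the frame of pot_top between 0 and 0.045 m) or (horizontal distance between each of cap_b, bush_b and pot_top below 0.03 m and z of cap_b in the frame of pot_top between 0 and 0.045 m and z of bush_b in the frame of pot_top between 0 and 0.045 m) or (horizontal distance between each of cap_b, bush_c and pot_top below 0.03 m and z of cap_b in the frame of pot_top between 0 and 0.045 m and z of bush_c in the frame of pot_top between 0 and 0.045 m) or (horizontal distance between each of cap_b, bush_a and pot_middle below 0.03 m and z of cap_b in the frame of pot_middle between 0 and 0.045 m and z of bush_a in the frame of pot_middle between 0 and 0.045 m) or (horizontal distance between each of cap_b, bush_b and pot_middle below 0.03 m and z of cap_b in the frame of pot_middle between 0 and 0.045 m and z of bush_b in the frame of pot_middle between 0 and 0.045 m) or (horizontal distance between each of cap_b, bush_c and pot_middle below 0.03 m and z of cap_b in the frame of pot_middle between 0 and 0.045 m and z of bush_c in the frame of pot_middle between 0 and 0.045 m) or (horizontal distance between each of cap_b, bush_a and pot_bottom below 0.03 m and z of cap_b in the frame of pot_bottom between 0 and 0.045 m and z of bush_a in the frame of pot_bottom between 0 and 0.045 m) or (horizontal distance between each of cap_b, bush_b and pot_bottom below 0.03 m and z of cap_b in the frame of pot_bottom between 0 and 0.045 m and z of bush_b in the frame of pot_bottom between 0 and 0.045 m) or (horizontal distance between each of cap_b, bush_c and pot_bottom below 0.03 m and z of cap_b in the frame of pot_bottom between 0 and 0.045 m and z of bush_c in the frame of pot_bottom between 0 and 0.045 m)) and ((x of cap_c in the frame of cap_bin between -0.075 and 0.075 m and y of cap_c in the frame of cap_bin between -0.058 and 0.058 m and z of cap_c in the frame of cap_bin between -0.02 and 0.05 m) or (horizontal distance between each of cap_c, bush_a and pot_top below 0.03 m and z of cap_c in the frame of pot_top between 0 and 0.045 m and z of bush_a in the frame of pot_top between 0 and 0.045 m) or (horizontal distance between each of cap_c, bush_b and pot_top below 0.03 m and z of cap_c in the frame of pot_top between 0 and 0.045 m and z of bush_b in the frame of pot_top between 0 and 0.045 m) or (horizontal distance between each of cap_c, bush_c and pot_top below 0.03 m and z of cap_c in the frame of pot_top between 0 and 0.045 m and z of bush_c in the frame of pot_top between 0 and 0.045 m) or (horizontal distance between each of cap_c, bush_a and pot_middle below 0.03 m and z of cap_c in the frame of pot_middle between 0 and 0.045 m and z of bush_a in the frame of pot_middle between 0 and 0.045 m) or (horizontal distance between each of cap_c, bush_b and pot_middle below 0.03 m and z of cap_c in the frame of pot_middle between 0 and 0.045 m and z of bush_b in the frame of pot_middle between 0 and 0.045 m) or (horizontal distance between each of cap_c, bush_c and pot_middle below 0.03 m and z of cap_c in the frame of pot_middle between 0 and 0.045 m and z of bush_c in the frame of pot_middle between 0 and 0.045 m) or (horizontal distance between each of cap_c, bush_a and pot_bottom below 0.03 m and z of cap_c in the frame of pot_bottom between 0 and 0.045 m and z of bush_a in the frame of pot_bottom between 0 and 0.045 m) or (horizontal distance between each of cap_c, bush_b and pot_bottom below 0.03 m and z of cap_c in the frame of pot_bottom between 0 and 0.045 m and z of bush_b in the frame of pot_bottom between 0 and 0.045 m) or (horizontal distance between each of cap_c, bush_c and pot_bottom below 0.03 m and z of cap_c in the frame of pot_bottom between 0 and 0.045 m and z of bush_c in the frame of pot_bottom between 0 and 0.045 m)) and value of joint cover below 0.08 rad and linear speed of each of bush_a, bush_b, bush_c, cap_a, cap_b, cap_c, pot_top, pot_middle, pot_bottom below 0.02 m/s); the robot touches nothing.
Of bush_a, bush_b, bush_c only 2 to 3 are there at a start; the rules pass over those that are not, and their reading is None.
At some moment in a run one of pot_top, pot_middle, pot_bottom may be knocked a few centimetres aside while the robot is not near it.
Once in a run the grip may slacken for a moment while it holds something.
It also fails if it takes over 210 s, if anything falls off the work surface, if the arm or the gripper's body presses on something with over 40 N, if the wrist force passes 120 N, or if a joint passes its speed limit or range.

## Robot

A 7-joint arm with a two-finger parallel gripper is mounted at the origin on a cart in front of the work surface, level with it; the furniture and walls round the work are solid. World frame = base frame: x ahead of the robot, y to its left, z up, the work surface at z = 0. Lengths are in mm, angles in rad, forces in N, time in s.
With the tool pointing down it reaches from about 400 to 850 mm from the base axis. Payload 4.4 kg.
Tool frame: the origin (TCP) lies between the finger pads; the fingertips stand 8 mm ahead of it and the grasp point (between the pads) lies 11 mm behind it; z points along the fingers, y is the line along which they close (so a half turn about z gives the same grasp; the last joint's range is limited). The gripper opens to 94 mm and grips with 3 to 60 N. Pads are 16 mm wide; open, the fingers measure 119 mm over their backs; the gripper's body (75 mm by 177 mm) begins 78 mm behind the grasp point.
Start: joints at [1.12, 0.628, 0.038, 1.517, -0.027, 0.996, -0.02], TCP at [244.023, -602.471, 179.378] pointing down, gripper open.
Joint ranges: [-3.06, 3.06], [-0.37, 2.12], [-1.25, 1.32], [0.18, 2.47], [-1.1, 4.24], [0.23, 1.98], [-2.94, 2.94]. Speed limits (rad/s): [2.57, 2.57, 3.14, 3.14, 3.14, 3.14, 3.14].

## Interface

Orientations are given as a unit quaternion [w, x, y, z].
In Python, from workcell import manip gives the robot as it stands.
- The arm moves only by the tool move_arm, never from a script. Its argument "increments" is a list of rows, each an object of numbers: "fingers": the opening, from 0 (shut) to 1 (fully open); "tx", "ty", "tz": the shift along the world's x, y, z in cm; "rx", "ry", "rz": the turn, a rotation vector about the world's x, y, z in rad. A call has 1 to 20 rows; each row shifts and turns the commanded pose from where the row before left it; what a row does not reach is not made up. A row lasts 1/12 s, in which the tool goes at most 41.7 mm and 7.16 degrees, less where a joint would pass 70% of its speed; a pose out of reach is approached as far as the arm can. A call with a gripper value outside its range is refused whole. The fingers move at their own pace and stop on an object; the grip force is fixed at half the most. Time passes only in rows, so rows that do not move let the fingers close. It gives the time, the measured TCP pose, the force, the opening and the grip force at its end, in the units of the state.
- manip.get_state(): the state, without advancing time (a new reading comes with each control period).
- manip.snapshot(name): name is "side" or "top" or "wrist"; returns a dict with "color" (420x560x3 uint8, red, green, blue), "range_z" (420x560 float32, mm along the optical axis (not along the pixel's ray), 0 where there is no reading), "intrinsics" (3x3 intrinsics, pixels), "world_from_camera" (4x4, takes a point from camera to world coordinates). Camera axes: x right, y down, z forward; pixel columns grow to the right and rows downward; lengths in mm; the calibration is good to about 2 mm. A picture is of the moment at which its call begins.
- manip.finish_job(): hands the job in; it is judged then, once.
The state is a dict: "clock": time; "qpos": joint angles; "joint_velocities": joint speeds; "joint_torque": joint torques, N m; "position": TCP position; "eef_rot": TCP orientation; "ft_force": force on the tool from outside, world axes, zero at the start; "torque": the same for the moment, N m; "width": finger opening in mm; "finger_force": force on a finger pad.
Only numpy, scipy, OpenCV 4.12 (cv2) and the standard library are available. Lean on these libraries where they do the work, as an engineer would, in place of code of your own. Each camera call takes 0.05 s, during which the arm holds its last target. There are 200 camera calls.

## Working session

There is one attempt and no reset: what is moved stays moved. The work goes in short steps, Python scripts to look and compute and a tool call to move; the robot and the scene stay as the last step left them, time stands still between calls to the robot, and variables do not carry over. Pictures are saved under pics/ and viewed, at most 14 in all, crops included, and the job is handed in when it is done.

Besides the shell and the picture viewer there is one more tool, called after ">>>" as name(argument=value, ...), one argument or row to a line, values as JSON. move_arm: Moves the arm, as the interface text tells. Its arguments: {"type":"object","properties":{"increments":{"type":"array","items":{"type":"object","properties":{"fingers":{"type":"number"},"tx":{"type":"number"},"ty":{"type":"number"},"tz":{"type":"number"},"rx":{"type":"number"},"ry":{"type":"number"},"rz":{"type":"number"}}}}},"required":["increments"]}

```bash
mkdir -p pics
cat > h.py <<'E'
import numpy as np, cv2
from workcell import manip
def snap(n, save=None):
    s=manip.snapshot(n)
    if save: cv2.imwrite(f'pics/{save}.png', s['color'][:,:,::-1])
    return s
def cloud(s):
    K=np.array(s['intrinsics']);T=np.array(s['world_from_camera']);z=s['range_z']
    v,u=np.mgrid[:z.shape[0],:z.shape[1]]
    P=np.stack([(u-K[0,2])/K[0,0]*z,(v-K[1,2])/K[1,1]*z,z],-1)@T[:3,:3].T+T[:3,3]
    P[z==0]=np.nan
    return P
E
python3 - <<'E'
from h import *
st=manip.get_state();print({k:np.round(v,3) for k,v in st.items()})
a=snap('top');b=snap('side')
cv2.imwrite('pics/a.png',np.hstack([cv2.resize(a['color'],(800,600))])[:,:,::-1]);cv2.imwrite('pics/b.png',cv2.resize(b['color'],(800,600))[:,:,::-1])
for s in (a,b): print(np.round(s['intrinsics'],1),np.round(s['world_from_camera'],3))
np.savez('s0.npz',ac=a['color'],az=a['range_z'],bc=b['color'],bz=b['range_z'])
E
```

```text
{'clock': np.float64(0.0), 'qpos': array([ 1.12 ,  0.629,  0.038,  1.518, -0.027,  0.996, -0.02 ]), 'joint_velocities': array([ 0.   , -0.002,  0.003,  0.002,  0.001, -0.001,  0.   ]), 'joint_torque': array([-1.0000e-03, -5.4973e+01,  1.1440e+00, -1.8663e+01, -5.2000e-02,
        2.4000e-02,  0.0000e+00]), 'position': array([ 243.777, -601.799,  178.486]), 'eef_rot': array([-0.001,  0.982,  0.191, -0.   ]), 'ft_force': array([ 0.659, -0.019, -0.088]), 'torque': array([ 0.031,  0.009, -0.029]), 'finger_force': np.float64(0.0), 'width': np.float64(94.135)}
[[416.4   0.  285.1]
 [  0.  416.4 205.9]
 [  0.    0.    1. ]] [[ 1.20000e-02 -9.80000e-01  1.97000e-01  3.14583e+02]
 [-1.00000e+00 -1.10000e-02  1.00000e-02  1.52276e+02]
 [-7.00000e-03 -1.97000e-01 -9.80000e-01  9.56708e+02]
 [ 0.00000e+00  0.00000e+00  0.00000e+00  1.00000e+00]]
[[411.7   0.  284.6]
 [  0.  411.7 208.6]
 [  0.    0.    1. ]] [[ 8.45000e-01 -2.71000e-01  4.62000e-01  7.43370e+01]
 [-5.35000e-01 -4.66000e-01  7.05000e-01 -4.33867e+02]
 [ 2.40000e-02 -8.42000e-01 -5.39000e-01  5.56827e+02]
 [ 0.00000e+00  0.00000e+00  0.00000e+00  1.00000e+00]]
```

View pics/a.png

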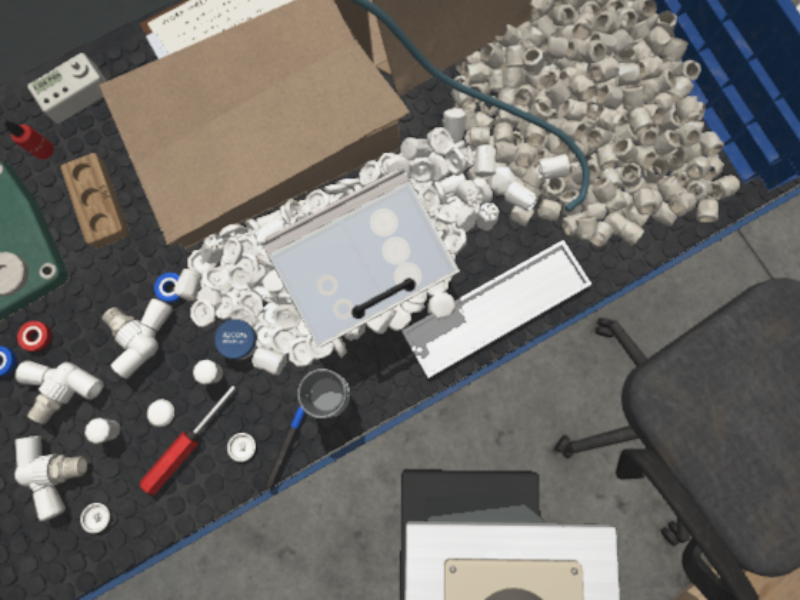

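View pics/b.png

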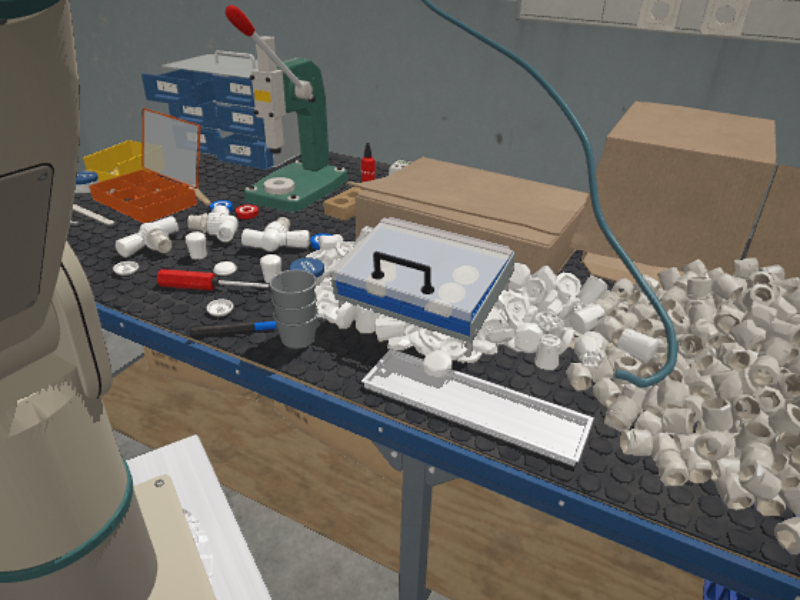

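Top view: the rack is at about (360,262), its handle bar runs from (358,312) to (410,285). Two bushes are visible at (327,285) and (343,308), and caps at (384,221), (396,250) and (407,275). The pot stack is at (323,393) and the tray spans (403,330) to (590,285). The side view agrees.

```bash
cat > m0.py <<'E'
from h import *
d=np.load('s0.npz')
a=manip.snapshot('top'); P=cloud(a); C=a['color'].astype(int); h=cv2.cvtColor(a['color'],cv2.COLOR_RGB2HSV)
K=np.array(a['intrinsics']);T=np.array(a['world_from_camera'])
np.set_printoptions(precision=1,suppress=True)
def at(u,v): u=int(u*.7);v=int(v*.7); return P[v,u]
for n,p in dict(handleL=(360,311),handleM=(384,298),handleR=(409,285),cov=(350,260),b1=(327,285),rim=(302,385),inside=(323,400),rearL=(268,243),rearR=(402,178),frontL=(318,342),frontR=(456,268),bench=(360,440),tray=(500,310),cap=(384,221)).items(): print(n,at(*p))
# bar: dark, high
zz=P[...,2]
v,u=np.mgrid[:420,:560]
m=(C.max(-1)<60)&(zz>120)&(u>235)&(u<300)&(v>185)&(v<230)
q=P[m];print('bar',m.sum(),q.mean(0),np.median(q[:,2]),np.percentile(q[:,2],[5,95]))
qc=q[:,:2]-q[:,:2].mean(0);w,V=np.linalg.eigh(qc.T@qc);t=qc@V[:,1];print('dir',V[:,1],t.min(),t.max(),'ctr',q[:,:2].mean(0)+V[:,1]*(t.min()+t.max())/2)
# tray
m=(u>280)&(u<420)&(v>165)&(v<268)&(h[...,1]<40)&(h[...,2]>110)&(zz<25)&(zz>-5)
m=cv2.morphologyEx(m.astype(np.uint8),cv2.MORPH_OPEN,np.ones((7,7)))
n,l,s,_=cv2.connectedComponentsWithStats(m);k=1+np.argmax(s[1:,4]);q=P[l==k]
r=cv2.minAreaRect(q[:,:2].astype(np.float32));print('tray',r,cv2.boxPoints(r),np.percentile(q[:,2],[5,50,95]))
# stack
m=(u>195)&(u<260)&(v>250)&(v<300)&(zz>85)&(zz<125)
q=P[m];print('stack',m.sum(),np.percentile(q[:,2],[50,95]),cv2.minEnclosingCircle(q[:,:2].astype(np.float32)))
E
python3 m0.py
```

```text
handleL [454.  227.3 147.9]
handleM [472.5 194.1 147.7]
handleR [491.4 158.7 146.4]
cov [534.5 247.5 111.6]
b1 [497.3 279.3 113.5]
rim [353.6 309.8 102.8]
inside [333.  285.3  55.8]
rearL [556.7 366.3 120.9]
rearR [660.2 171.5 121.5]
frontL [414.8 289.6 105.3]
frontR [527.2  89.9 104.4]
bench [272.9 235.6  -6.2]
tray [481.1  11.1   5.4]
cap [594.1 198.  118.5]
bar 154 [474.4 194.2 146.6] 147.21025066752088 [143.6 149.5]
dir [-0.5  0.9] -45.84335086954796 44.23883827702949 ctr [474.7 193.5]
tray ((491.1739196777344, 22.87109375), (102.9525375366211, 301.6124572753906), 30.106979370117188) [[ 371.   127.5]
 [ 522.3 -133.4]
 [ 611.4  -81.8]
 [ 460.1  179.2]] [-0.3  2.9 14.4]
stack 326 [103.1 107. ] ((342.8896484375, 280.1293029785156), 34.56791687011719)
```

Handle bar is at (475,193), axis z about 142, so the cover is about 0.1 rad ajar. The hinge is near (612,267,117), rack yaw about 0.49, and the stack at (343,280) with its rim at 106. I'll move over now.

>>> move_arm(
  increments=[
    {"tx": 1.5,"ty": 3.35,"tz": 0.9,"rz": 0.073},
    {"tx": 1.5,"ty": 3.35,"tz": 0.9,"rz": 0.073},
    {"tx": 1.5,"ty": 3.35,"tz": 0.9,"rz": 0.073},
    {"tx": 1.5,"ty": 3.35,"tz": 0.9,"rz": 0.073},
    {"tx": 1.5,"ty": 3.35,"tz": 0.9,"rz": 0.073},
    {"tx": 1.5,"ty": 3.35,"tz": 0.9,"rz": 0.073},
    {"tx": 1.5,"ty": 3.35,"tz": 0.9,"rz": 0.073},
    {"tx": 1.5,"ty": 3.35,"tz": 0.9,"rz": 0.073},
    {"tx": 1.5,"ty": 3.35,"tz": 0.9,"rz": 0.073},
    {"tx": 0.9,"ty": 3.75,"rz": 0.073},
    {"tx": 0.9,"ty": 3.75,"rz": 0.073},
    {"tx": 0.9,"ty": 3.75,"rz": 0.073},
    {"tx": 0.9,"ty": 3.75,"rz": 0.073},
    {"tx": 0.9,"ty": 3.75,"rz": 0.073},
    {"tx": 0.9,"ty": 3.75,"rz": 0.073},
    {"tx": 0.9,"ty": 3.75,"rz": 0.073},
    {"tx": 0.9,"ty": 3.75,"rz": 0.073},
  ],
)

```text
validation failed for argument at $.in...
```

>>> move_arm(
  increments=[
    {"tx": 1.5,"ty": 3.35,"tz": 0.9,"rx": 0,"ry": 0,"rz": 0.073,"fingers": 1},
    {"tx": 1.5,"ty": 3.35,"tz": 0.9,"rx": 0,"ry": 0,"rz": 0.073,"fingers": 1},
    {"tx": 1.5,"ty": 3.35,"tz": 0.9,"rx": 0,"ry": 0,"rz": 0.073,"fingers": 1},
    {"tx": 1.5,"ty": 3.35,"tz": 0.9,"rx": 0,"ry": 0,"rz": 0.073,"fingers": 1},
    {"tx": 1.5,"ty": 3.35,"tz": 0.9,"rx": 0,"ry": 0,"rz": 0.073,"fingers": 1},
    {"tx": 1.5,"ty": 3.35,"tz": 0.9,"rx": 0,"ry": 0,"rz": 0.073,"fingers": 1},
    {"tx": 1.5,"ty": 3.35,"tz": 0.9,"rx": 0,"ry": 0,"rz": 0.073,"fingers": 1},
    {"tx": 1.5,"ty": 3.35,"tz": 0.9,"rx": 0,"ry": 0,"rz": 0.073,"fingers": 1},
    {"tx": 1.5,"ty": 3.35,"tz": 0.9,"rx": 0,"ry": 0,"rz": 0.073,"fingers": 1},
    {"tx": 0.9,"ty": 3.75,"tz": 0,"rx": 0,"ry": 0,"rz": 0.073,"fingers": 1},
    {"tx": 0.9,"ty": 3.75,"tz": 0,"rx": 0,"ry": 0,"rz": 0.073,"fingers": 1},
    {"tx": 0.9,"ty": 3.75,"tz": 0,"rx": 0,"ry": 0,"rz": 0.073,"fingers": 1},
    {"tx": 0.9,"ty": 3.75,"tz": 0,"rx": 0,"ry": 0,"rz": 0.073,"fingers": 1},
    {"tx": 0.9,"ty": 3.75,"tz": 0,"rx": 0,"ry": 0,"rz": 0.073,"fingers": 1},
    {"tx": 0.9,"ty": 3.75,"tz": 0,"rx": 0,"ry": 0,"rz": 0.073,"fingers": 1},
    {"tx": 0.9,"ty": 3.75,"tz": 0,"rx": 0,"ry": 0,"rz": 0.073,"fingers": 1},
    {"tx": 0.9,"ty": 3.75,"tz": 0,"rx": 0,"ry": 0,"rz": 0.073,"fingers": 1},
  ],
)

```text
clock: 1.57
position: [450.9, 0.7, 260.5]
eef_rot: [0.0, 0.686, 0.727, -0.0]
ft_force: [0.3, -0.6, -0.0]
width: 94.1
finger_force: 0.0
```

>>> move_arm(
  increments=[
    {"tx": 0.4,"ty": 3.21,"tz": -1,"rx": 0,"ry": 0,"rz": 0.072,"fingers": 0.5},
    {"tx": 0.4,"ty": 3.21,"tz": -1,"rx": 0,"ry": 0,"rz": 0.072,"fingers": 0.5},
    {"tx": 0.4,"ty": 3.21,"tz": -1,"rx": 0,"ry": 0,"rz": 0.072,"fingers": 0.5},
    {"tx": 0.4,"ty": 3.21,"tz": -1,"rx": 0,"ry": 0,"rz": 0.072,"fingers": 0.5},
    {"tx": 0.4,"ty": 3.21,"tz": -1,"rx": 0,"ry": 0,"rz": 0.072,"fingers": 0.5},
    {"tx": 0.4,"ty": 3.21,"tz": -1,"rx": 0,"ry": 0,"rz": 0.072,"fingers": 0.5},
    {"tx": 0,"ty": 0,"tz": -2,"rx": 0,"ry": 0,"rz": 0,"fingers": 0.5},
    {"tx": 0,"ty": 0,"tz": -2,"rx": 0,"ry": 0,"rz": 0,"fingers": 0.5},
    {"tx": 0,"ty": 0,"tz": -1.5,"rx": 0,"ry": 0,"rz": 0,"fingers": 0.5},
    {"tx": 0,"ty": 0,"tz": -1.4,"rx": 0,"ry": 0,"rz": 0,"fingers": 0.5},
    {"tx": 0,"ty": 0,"tz": 0,"rx": 0,"ry": 0,"rz": 0,"fingers": 0},
    {"tx": 0,"ty": 0,"tz": 0,"rx": 0,"ry": 0,"rz": 0,"fingers": 0},
    {"tx": 0,"ty": 0,"tz": 0,"rx": 0,"ry": 0,"rz": 0,"fingers": 0},
    {"tx": 0,"ty": 0,"tz": 0,"rx": 0,"ry": 0,"rz": 0,"fingers": 0},
    {"tx": 0,"ty": 0,"tz": 0,"rx": 0,"ry": 0,"rz": 0,"fingers": 0},
    {"tx": 0,"ty": 0,"tz": 0,"rx": 0,"ry": 0,"rz": 0,"fingers": 0},
  ],
)

```text
clock: 2.9
position: [475.5, 191.7, 132.1]
eef_rot: [0.0, 0.516, 0.857, 0.001]
ft_force: [0.4, 0.3, -0.2]
width: 10.3
finger_force: 0.0
```

Run:
```python
import numpy as np
# bar relative to hinge in (forward,z); rows from start angle
f=np.array([np.cos(.495),np.sin(.495)])
def bar(th):
    p=th-.21
    return 152*np.cos(p)-42*np.sin(p),152*np.sin(p)+42*np.cos(p)
ths=np.linspace(.1,1.85,20)
for a,b in zip(ths[:-1],ths[1:]):
    d=np.subtract(bar(b),bar(a)); print(np.round(np.r_[-d[0]*f,d[1]]/10,2))
```

```text
[0.26 0.14 1.42]
[0.37 0.2  1.39]
[0.49 0.26 1.34]
[0.59 0.32 1.29]
[0.69 0.37 1.22]
[0.79 0.43 1.14]
[0.88 0.47 1.05]
[0.96 0.52 0.96]
[1.03 0.56 0.85]
[1.1  0.59 0.74]
[1.15 0.62 0.62]
[1.2  0.65 0.5 ]
[1.23 0.67 0.37]
[1.26 0.68 0.24]
[1.27 0.69 0.11]
[ 1.28  0.69 -0.02]
[ 1.27  0.69 -0.16]
[ 1.25  0.68 -0.29]
[ 1.22  0.66 -0.42]
```

>>> move_arm(
  increments=[
    {"tx": 0,"ty": 0,"tz": 0,"rx": 0,"ry": 0,"rz": 0,"fingers": 0},
    {"tx": 0,"ty": 0,"tz": 0,"rx": 0,"ry": 0,"rz": 0,"fingers": 0},
    {"tx": 0.26,"ty": 0.14,"tz": 1.42,"rx": 0,"ry": 0,"rz": 0,"fingers": 0},
    {"tx": 0.37,"ty": 0.2,"tz": 1.39,"rx": 0,"ry": 0,"rz": 0,"fingers": 0},
    {"tx": 0.49,"ty": 0.26,"tz": 1.34,"rx": 0,"ry": 0,"rz": 0,"fingers": 0},
    {"tx": 0.59,"ty": 0.32,"tz": 1.29,"rx": 0,"ry": 0,"rz": 0,"fingers": 0},
  ],
)

```text
clock: 3.4
position: [492.1, 200.8, 186.6]
eef_rot: [0.0, 0.516, 0.857, -0.0]
ft_force: [0.2, 0.2, 0.5]
width: 0.4
finger_force: 0.0
```

The grip came off the bar, so I'm looking again.

Run:
```python
from h import *
a=snap('wrist','w1'); P=cloud(a); C=a['color'].astype(int)
np.set_printoptions(precision=1,suppress=True)
b=snap('side','s1');Q=cloud(b);D=b['color'].astype(int)
m=(D.max(-1)<60)&(np.abs(Q[...,0]-475)<60)&(np.abs(Q[...,1]-193)<60)&(Q[...,2]>100)
q=Q[m];print(m.sum(),np.percentile(q,[2,50,98],axis=0))
```

```text
1289 [[417.9 136.4 107.7]
 [468.3 174.4 352.5]
 [524.2 229.5 430. ]]
```

View pics/s1.png

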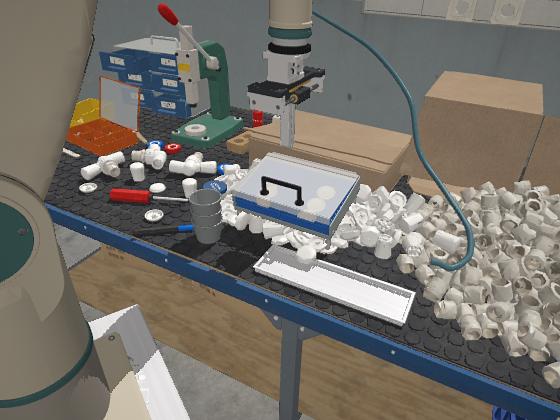

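View pics/w1.png

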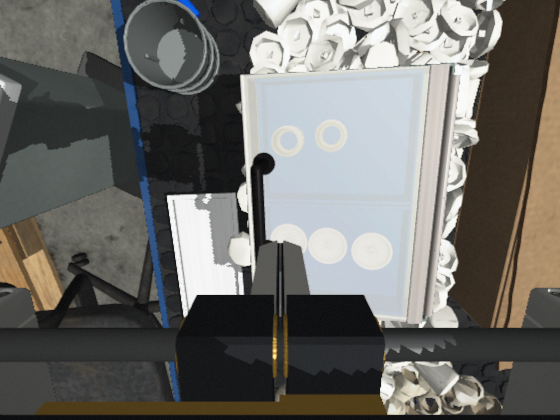

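Side view: the closed gripper is at (290,130), above the shut cover, and the handle bar is at (263–302,190). The wrist view shows the bar at column 262, still down. I'll measure the bar precisely.

Run:
```python
from h import *
np.set_printoptions(precision=1,suppress=True)
for n,(u0,u1,v0,v1) in dict(side=(255,308,172,212),wrist=(240,275,145,290)).items():
    a=snap(n); P=cloud(a); C=a['color'].astype(int)
    v,u=np.mgrid[:420,:560]
    m=(C.max(-1)<60)&(u>=u0)&(u<u1)&(v>=v0)&(v<v1)&(P[...,2]>90)&(P[...,2]<165)
    q=P[m];print(n,m.sum(),'z',np.percentile(q[:,2],[2,25,50,75,95]))
    t=q[q[:,2]>np.percentile(q[:,2],95)-8]
    r=cv2.minAreaRect(t[:,:2].astype(np.float32));print(r, t.mean(0))
    for g in [(f,) for f in []]:pass
    if n=='wrist':
        c=[P[vv,uu] for vv,uu in [(80,255),(80,420),(300,400),(185,420),(140,300),(110,300)]];print(np.array(c))
    else:
        T=np.array(a['world_from_camera']);K=np.array(a['intrinsics'])
        for p in [(475,193,142),(492,200.8,178)]:
            c=T[:3,:3].T@(np.array(p)-T[:3,3]);c=K@c;print(c[:2]/c[2])
```

```text
side 278 z [106.6 115.3 141.7 145.6 147.8]
((472.31610107421875, 191.1055450439453), (7.0734052658081055, 88.57628631591797), 29.724159240722656) [472.5 190.  145.2]
[281.3 183.6]
[286.6 164.7]
wrist 1256 z [106.1 142.3 146.  147.  147.8]
((475.9239501953125, 196.59317016601562), (8.999235153198242, 85.54293060302734), 29.422252655029297) [472.1 203.4 146.3]
[[422.9 291.5 104.7]
 [542.3 352.8 118.2]
 [639.8 177.7 118.9]
 [589.9 281.3 122.1]
 [480.2 265.8 109.2]
 [468.1 287.9 108.3]]
```

>>> move_arm(
  increments=[
    {"tx": -0.9,"ty": -0.4,"tz": 0,"rx": 0,"ry": 0,"rz": 0.025,"fingers": 0.4},
    {"tx": -0.9,"ty": -0.4,"tz": 0,"rx": 0,"ry": 0,"rz": 0,"fingers": 0.4},
    {"tx": 0,"ty": 0,"tz": 0,"rx": 0,"ry": 0,"rz": 0,"fingers": 0.4},
    {"tx": 0,"ty": 0,"tz": 0,"rx": 0,"ry": 0,"rz": 0,"fingers": 0.4},
    {"tx": 0,"ty": 0,"tz": -2,"rx": 0,"ry": 0,"rz": 0,"fingers": 0.4},
    {"tx": 0,"ty": 0,"tz": -2,"rx": 0,"ry": 0,"rz": 0,"fingers": 0.4},
    {"tx": 0,"ty": 0,"tz": -2,"rx": 0,"ry": 0,"rz": 0,"fingers": 0.4},
    {"tx": 0,"ty": 0,"tz": 0,"rx": 0,"ry": 0,"rz": 0,"fingers": 0.4},
    {"tx": 0,"ty": 0,"tz": 0,"rx": 0,"ry": 0,"rz": 0,"fingers": 0},
    {"tx": 0,"ty": 0,"tz": 0,"rx": 0,"ry": 0,"rz": 0,"fingers": 0},
    {"tx": 0,"ty": 0,"tz": 0,"rx": 0,"ry": 0,"rz": 0,"fingers": 0},
    {"tx": 0,"ty": 0,"tz": 0,"rx": 0,"ry": 0,"rz": 0,"fingers": 0},
    {"tx": 0,"ty": 0,"tz": 0,"rx": 0,"ry": 0,"rz": 0,"fingers": 0},
    {"tx": 0,"ty": 0,"tz": 0,"rx": 0,"ry": 0,"rz": 0,"fingers": 0},
    {"tx": 0,"ty": 0,"tz": 0,"rx": 0,"ry": 0,"rz": 0,"fingers": 0},
    {"tx": 0,"ty": 0,"tz": 0,"rx": 0,"ry": 0,"rz": 0,"fingers": 0},
  ],
)

```text
clock: 4.93
position: [474.2, 192.8, 126.0]
eef_rot: [0.0, 0.505, 0.863, 0.0]
ft_force: [-0.1, -0.6, 0.2]
width: 1.1
finger_force: 0.0
```

Run:
```python
from h import *
a=snap('wrist');b=snap('side')
o=np.hstack([cv2.resize(a['color'][120:420,140:420],(400,428)),cv2.resize(b['color'][60:260,200:387],(400,428))])
cv2.imwrite('pics/c2.png',o[:,:,::-1])
T=np.array(a['world_from_camera']);print(np.round(T,3),np.round(a['intrinsics'],1))
```

```text
[[ 8.72000e-01  4.71000e-01  1.32000e-01  4.37280e+02]
 [ 4.89000e-01 -8.40000e-01 -2.36000e-01  2.61584e+02]
 [-0.00000e+00  2.70000e-01 -9.63000e-01  3.30110e+02]
 [ 0.00000e+00  0.00000e+00  0.00000e+00  1.00000e+00]] [[313.6   0.  279.8]
 [  0.  313.6 210.2]
 [  0.    0.    1. ]]
```

View pics/c2.png

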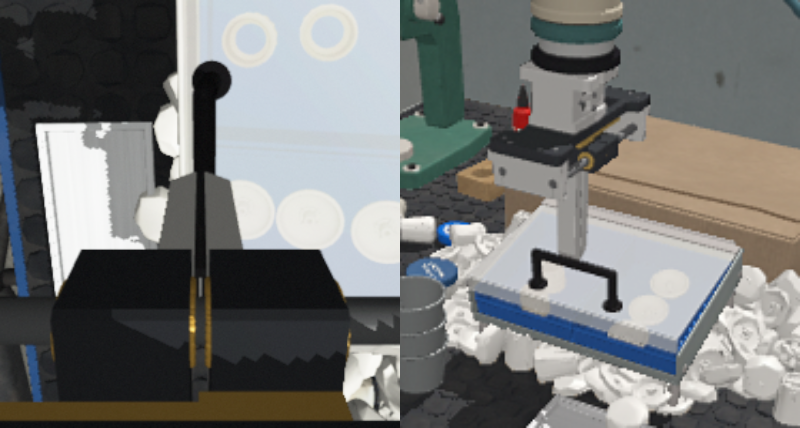

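Wrist crop: the bar at column 207 runs into the gap between the closed fingertips. Side crop: the fingertips end at (573,250), just behind or at the bar. I'll check with depth.

Run:
```python
from h import *
np.set_printoptions(precision=0,suppress=True,linewidth=200)
b=snap('side');P=cloud(b);C=b['color']
for v in range(150,200,3): print(v,[ (tuple(np.round(P[v,u]).astype(int)) if np.isfinite(P[v,u,0]) else None, int(C[v,u].mean())) for u in (270,276,282,288)])
a=snap('wrist');Q=cloud(a);D=a['color']
print()
for v in range(200,320,8): print(v,[ (tuple(np.round(Q[v,u]).astype(int)) if np.isfinite(Q[v,u,0]) else None, int(D[v,u].mean())) for u in (260,275,282,286,300)])
```

```text
150 [((np.int64(413), np.int64(135), np.int64(255)), 149), ((np.int64(420), np.int64(126), np.int64(257)), 133), ((np.int64(466), np.int64(180), np.int64(225)), 122), ((np.int64(640), np.int64(421), np.int64(90)), 104)]
153 [((np.int64(551), np.int64(366), np.int64(124)), 193), ((np.int64(460), np.int64(191), np.int64(215)), 138), ((np.int64(469), np.int64(183), np.int64(217)), 120), ((np.int64(638), np.int64(418), np.int64(82)), 108)]
156 [((np.int64(544), np.int64(354), np.int64(122)), 152), ((np.int64(459), np.int64(190), np.int64(210)), 148), ((np.int64(468), np.int64(181), np.int64(211)), 113), ((np.int64(581), np.int64(331), np.int64(123)), 170)]
159 [((np.int64(537), np.int64(343), np.int64(120)), 204), ((np.int64(460), np.int64(190), np.int64(203)), 148), ((np.int64(467), np.int64(180), np.int64(205)), 130), ((np.int64(572), np.int64(317), np.int64(123)), 193)]
162 [((np.int64(530), np.int64(332), np.int64(119)), 199), ((np.int64(460), np.int64(191), np.int64(196)), 148), ((np.int64(468), np.int64(182), np.int64(198)), 130), ((np.int64(566), np.int64(308), np.int64(120)), 204
[... 6007 characters left out ...]
, ((np.int64(473), np.int64(200), np.int64(212)), 14), ((np.int64(461), np.int64(223), np.int64(254)), 59), ((np.int64(464), np.int64(224), np.int64(254)), 15)]
304 [((np.int64(455), np.int64(220), np.int64(259)), 19), ((np.int64(470), np.int64(199), np.int64(219)), 78), ((np.int64(473), np.int64(200), np.int64(217)), 16), ((np.int64(461), np.int64(222), np.int64(257)), 51), ((np.int64(464), np.int64(225), np.int64(259)), 16)]
312 [((np.int64(455), np.int64(219), np.int64(262)), 19), ((np.int64(470), np.int64(199), np.int64(225)), 75), ((np.int64(474), np.int64(198), np.int64(220)), 23), ((np.int64(463), np.int64(220), np.int64(257)), 52), ((np.int64(464), np.int64(224), np.int64(262)), 16)]
```

Depth puts the fingertips at z about 155, not at TCP−8 = 118, so the tip seems to sit above where the stated frame puts it. I'll lift clear and measure that offset.

>>> move_arm(
  increments=[
    {"tx": 0,"ty": 0,"tz": 3,"rx": 0,"ry": 0,"rz": 0,"fingers": 0.4},
    {"tx": 0,"ty": 0,"tz": 3,"rx": 0,"ry": 0,"rz": 0,"fingers": 0.4},
    {"tx": 0,"ty": 0,"tz": 0,"rx": 0,"ry": 0,"rz": 0,"fingers": 0.4},
    {"tx": 0,"ty": 0,"tz": 0,"rx": 0,"ry": 0,"rz": 0,"fingers": 0.4},
    {"tx": 0,"ty": 0,"tz": 0,"rx": 0,"ry": 0,"rz": 0,"fingers": 0.4},
    {"tx": 0,"ty": 0,"tz": 0,"rx": 0,"ry": 0,"rz": 0,"fingers": 0.4},
    {"tx": 0,"ty": 0,"tz": 0,"rx": 0,"ry": 0,"rz": 0,"fingers": 0.4},
  ],
)

```text
clock: 5.72
position: [473.3, 192.3, 184.7]
eef_rot: [-0.001, 0.505, 0.863, -0.001]
ft_force: [0.3, 0.3, -0.5]
width: 37.5
finger_force: 0.0
```

Run:
```python
from h import *
np.set_printoptions(precision=1,suppress=True,linewidth=160)
st=manip.get_state();print(st['position'],st['width'],st['qpos'])
for n in ('side','top'):
    P=cloud(snap(n)); p=np.array(st['position'])
    d=P-p; f=np.array([.872,.489]);w=d[...,0]*f[0]+d[...,1]*f[1];s=-d[...,0]*f[1]+d[...,1]*f[0]
    m=(abs(w)<50)&(abs(s)<16)&(P[...,2]>155)&(P[...,2]<300)
    q=P[m]; print(n,m.sum(),np.sort(q[:,2])[:12])
    lo=m&(P[...,2]<240); print('closing-axis',np.percentile(w[lo],[0,20,50,80,100]) if lo.any() else None,'side',np.percentile(s[lo],[0,50,100]) if lo.any() else None)
```

```text
[473.3 192.3 184.7] 37.46862725580717 [-0.   0.5 -0.6  1.9  0.3  0.9 -0.3]
side 839 [210.8 211.2 211.2 211.4 211.4 211.7 211.7 212.  212.2 212.2 212.2 212.3]
closing-axis [-33.7 -30.9  16.5  19.4  29.5] side [-8.2 -0.2 12.6]
top 0 []
closing-axis None side None
```

The real fingertips are 26 mm above the reported TCP, not 8 mm below. So the grasp point is TCP + 45 mm in z with the tool down, and I'll use that from here on.

>>> move_arm(
  increments=[
    {"tx": 0,"ty": 0,"tz": -2.5,"rx": 0,"ry": 0,"rz": 0,"fingers": 0.4},
    {"tx": 0,"ty": 0,"tz": -2.5,"rx": 0,"ry": 0,"rz": 0,"fingers": 0.4},
    {"tx": 0,"ty": 0,"tz": -2,"rx": 0,"ry": 0,"rz": 0,"fingers": 0.4},
    {"tx": 0,"ty": 0,"tz": -1,"rx": 0,"ry": 0,"rz": 0,"fingers": 0.4},
    {"tx": 0,"ty": 0,"tz": -0.8,"rx": 0,"ry": 0,"rz": 0,"fingers": 0.4},
    {"tx": 0,"ty": 0,"tz": 0,"rx": 0,"ry": 0,"rz": 0,"fingers": 0},
    {"tx": 0,"ty": 0,"tz": 0,"rx": 0,"ry": 0,"rz": 0,"fingers": 0},
    {"tx": 0,"ty": 0,"tz": 0,"rx": 0,"ry": 0,"rz": 0,"fingers": 0},
    {"tx": 0,"ty": 0,"tz": 0,"rx": 0,"ry": 0,"rz": 0,"fingers": 0},
    {"tx": 0,"ty": 0,"tz": 0,"rx": 0,"ry": 0,"rz": 0,"fingers": 0},
    {"tx": 0,"ty": 0,"tz": 0,"rx": 0,"ry": 0,"rz": 0,"fingers": 0},
    {"tx": 0,"ty": 0,"tz": 0,"rx": 0,"ry": 0,"rz": 0,"fingers": 0},
  ],
)

```text
clock: 6.82
position: [475.9, 193.9, 98.6]
eef_rot: [0.001, 0.505, 0.863, 0.002]
ft_force: [3.7, 0.9, -0.5]
width: 9.0
finger_force: 30.0
```

Gripped at 30 N. Now along the arc.

>>> move_arm(
  increments=[
    {"tx": 0.26,"ty": 0.14,"tz": 1.42,"rx": 0,"ry": 0,"rz": 0,"fingers": 0},
    {"tx": 0.37,"ty": 0.2,"tz": 1.39,"rx": 0,"ry": 0,"rz": 0,"fingers": 0},
    {"tx": 0.49,"ty": 0.26,"tz": 1.34,"rx": 0,"ry": 0,"rz": 0,"fingers": 0},
    {"tx": 0.59,"ty": 0.32,"tz": 1.29,"rx": 0,"ry": 0,"rz": 0,"fingers": 0},
    {"tx": 0.69,"ty": 0.37,"tz": 1.22,"rx": 0,"ry": 0,"rz": 0,"fingers": 0},
    {"tx": 0.79,"ty": 0.43,"tz": 1.14,"rx": 0,"ry": 0,"rz": 0,"fingers": 0},
  ],
)

```text
clock: 7.32
position: [505.6, 210.5, 175.9]
eef_rot: [-0.001, 0.505, 0.863, -0.0]
ft_force: [3.3, 2.9, -8.5]
width: 9.0
finger_force: 30.0
```

>>> move_arm(
  increments=[
    {"tx": 0.88,"ty": 0.47,"tz": 1.05,"rx": 0,"ry": 0,"rz": 0,"fingers": 0},
    {"tx": 0.96,"ty": 0.52,"tz": 0.96,"rx": 0,"ry": 0,"rz": 0,"fingers": 0},
    {"tx": 1.03,"ty": 0.56,"tz": 0.85,"rx": 0,"ry": 0,"rz": 0,"fingers": 0},
    {"tx": 1.1,"ty": 0.59,"tz": 0.74,"rx": 0,"ry": 0,"rz": 0,"fingers": 0},
    {"tx": 1.15,"ty": 0.62,"tz": 0.62,"rx": 0,"ry": 0,"rz": 0,"fingers": 0},
    {"tx": 1.2,"ty": 0.65,"tz": 0.5,"rx": 0,"ry": 0,"rz": 0,"fingers": 0},
    {"tx": 1.23,"ty": 0.67,"tz": 0.37,"rx": 0,"ry": 0,"rz": 0,"fingers": 0},
    {"tx": 1.26,"ty": 0.68,"tz": 0.24,"rx": 0,"ry": 0,"rz": 0,"fingers": 0},
  ],
)

```text
clock: 7.98
position: [591.3, 258.7, 230.6]
eef_rot: [-0.002, 0.504, 0.863, -0.001]
ft_force: [-4.4, 1.8, 4.3]
width: 9.1
finger_force: 30.0
```

>>> move_arm(
  increments=[
    {"tx": 1.27,"ty": 0.69,"tz": 0.11,"rx": 0,"ry": 0,"rz": 0,"fingers": 0},
    {"tx": 1.28,"ty": 0.69,"tz": -0.02,"rx": 0,"ry": 0,"rz": 0,"fingers": 0},
    {"tx": 1.27,"ty": 0.69,"tz": -0.16,"rx": 0,"ry": 0,"rz": 0,"fingers": 0},
    {"tx": 1.25,"ty": 0.68,"tz": -0.29,"rx": 0,"ry": 0,"rz": 0,"fingers": 0},
    {"tx": 0,"ty": 0,"tz": 0,"rx": 0,"ry": 0,"rz": 0,"fingers": 0.24},
    {"tx": 0,"ty": 0,"tz": 0,"rx": 0,"ry": 0,"rz": 0,"fingers": 0.24},
    {"tx": 0,"ty": 0,"tz": 0,"rx": 0,"ry": 0,"rz": 0,"fingers": 0.24},
    {"tx": 0,"ty": 0,"tz": 0,"rx": 0,"ry": 0,"rz": 0,"fingers": 0.24},
  ],
)

```text
clock: 8.65
position: [644.2, 283.9, 225.3]
eef_rot: [0.0, 0.505, 0.863, -0.001]
ft_force: [0.0, -0.4, -0.2]
width: 22.5
finger_force: 0.0
```

>>> move_arm(
  increments=[
    {"tx": 0,"ty": 0,"tz": 3,"rx": 0,"ry": 0,"rz": 0,"fingers": 0.24},
    {"tx": 0,"ty": 0,"tz": 3,"rx": 0,"ry": 0,"rz": 0,"fingers": 0.24},
    {"tx": 0,"ty": 0,"tz": 2.5,"rx": 0,"ry": 0,"rz": 0,"fingers": 0.24},
    {"tx": -3.77,"ty": 0,"tz": 0,"rx": 0,"ry": 0,"rz": 0,"fingers": 1},
    {"tx": -3.77,"ty": 0,"tz": 0,"rx": 0,"ry": 0,"rz": 0,"fingers": 1},
    {"tx": -3.77,"ty": 0,"tz": 0,"rx": 0,"ry": 0,"rz": 0,"fingers": 1},
    {"tx": -3.77,"ty": 0,"tz": 0,"rx": 0,"ry": 0,"rz": 0,"fingers": 1},
    {"tx": -3.77,"ty": 0,"tz": 0,"rx": 0,"ry": 0,"rz": 0,"fingers": 1},
    {"tx": -3.77,"ty": 0,"tz": 0,"rx": 0,"ry": 0,"rz": 0,"fingers": 1},
    {"tx": -3.77,"ty": 0,"tz": -1,"rx": 0,"ry": 0,"rz": 0,"fingers": 1},
    {"tx": -3.77,"ty": 0,"tz": -2,"rx": 0,"ry": 0,"rz": 0,"fingers": 1},
  ],
)

```text
clock: 9.57
position: [343.0, 285.1, 282.3]
eef_rot: [0.001, 0.506, 0.863, 0.002]
ft_force: [-0.6, 0.8, -0.9]
width: 72.5
finger_force: 0.0
```

Run:
```python
from h import *
a=snap('top');s=snap('side')
o=np.hstack([cv2.resize(a['color'][90:300,150:430],(800,600))])
cv2.imwrite('pics/t3.png',o[:,:,::-1])
cv2.imwrite('pics/s3.png',s['color'][:,:,::-1]); np.savez('s3.npz',ac=a['color'],az=a['range_z'],sc=s['color'],sz=s['range_z'])
```

```text
(no output)
```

View pics/t3.png

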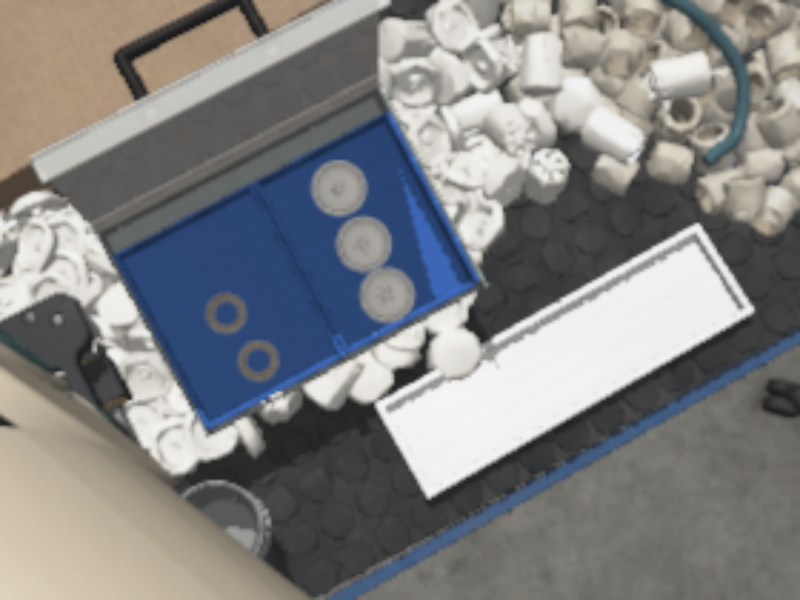

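Top crop: the cover is upright and clear. There are exactly two bushes, at (226,313) and (258,360), and three caps at (339,187), (363,243) and (387,294). Tray corners are (697,225), (752,310), (430,498) and (378,407). So two kits are needed.

```bash
cat > m3.py <<'E'
from h import *
np.set_printoptions(precision=1,suppress=True)
a=snap('top');P=cloud(a);K=np.array(a['intrinsics']);T=np.array(a['world_from_camera']);C=a['color']
h=cv2.cvtColor(C,cv2.COLOR_RGB2HSV)
def ray(u,v,z):
    d=T[:3,:3]@np.array([(u-K[0,2])/K[0,0],(v-K[1,2])/K[1,1],1]);return T[:3,3]+d*(z-T[2,3])/d[2]
full=lambda c:(c[0]*.35+150,c[1]*.35+90)
tr=np.array([ray(*full(c),12) for c in [(697,225),(752,310),(430,498),(378,407)]]);print('tray',tr.mean(0),np.linalg.norm(tr-np.roll(tr,-1,0),axis=1)); e=tr[0]-tr[3]+tr[1]-tr[2];print('yaw',np.arctan2(e[0],-e[1]))
for n,c,r in [('cap_r',(339,187),21),('cap_m',(363,243),21),('cap_f',(387,294),21),('b1',(226,313),15.5),('b2',(258,360),15.5)]:
    u,v=full(c);u0,v0=int(u),int(v)
    w=12 if r>20 else 9
    sub=np.s_[v0-w:v0+w+1,u0-w:u0+w+1]
    m=(h[sub][...,1]<110)&(np.isfinite(P[sub][...,0])); vv,uu=np.mgrid[sub]
    m=cv2.morphologyEx(m.astype(np.uint8),cv2.MORPH_OPEN,np.ones((2,2)))
    nl,l,s,cc=cv2.connectedComponentsWithStats(m);k=1+np.argmax(s[1:,4]);q=P[sub][l==k]
    pu,pv=cc[k]+[u0-w,v0-w]; z=np.median(q[:,2]);cont=np.argwhere(l==k)[:,::-1].astype(np.float32)
    print(n,'px',pu,pv,s[k,4],'z',z,'ray',ray(pu,pv,z),'med',np.median(q,axis=0),'enc',cv2.minEnclosingCircle(cont))
for n,c in [('floorbush',(170,280)),('floorcap',(420,260)),('floorcap2',(300,240)),('lip',(275,390))]:
    u,v=full(c);print(n,P[int(v),int(u)])
E
python3 m3.py
```

```text
tray [483.6  16.1  12. ] [ 82.5 302.6  83.1 302.6]
yaw 0.5343451752907216
cap_r px 269.2061538461538 156.48923076923077 325 z nan ray [nan nan nan] med [nan nan nan] enc ((13.147058486938477, 13.5), 10.194151878356934)
cap_m px 278.51977401129943 176.82485875706215 354 z nan ray [nan nan nan] med [nan nan nan] enc ((14.44444465637207, 15.44444465637207), 12.826095581054688)
cap_f px 284.54430379746833 191.4253164556962 395 z nan ray [nan nan nan] med [nan nan nan] enc ((10.100000381469727, 10.100000381469727), 14.283656120300293)
b1 px 229.63235294117646 200.3014705882353 136 z 72.65527296544104 ray [503.3 281.8  72.7] med [502.8 282.5  72.7] enc ((9.722222328186035, 10.277777671813965), 7.478877067565918)
b2 px 241.0074074074074 216.8962962962963 135 z 64.6328283394356 ray [468.3 256.8  64.6] med [467.9 256.9  64.6] enc ((9.926470756530762, 9.816176414489746), 7.4771881103515625)
floorbush [530.6 328.3  71.5]
floorcap [552.9 135.3  54.6]
floorcap2 [564.1 228.5  69. ]
lip [447.2 244.4  72.9]
```

```bash
cat >> m3.py <<'E'
print('----')
for n,c in [('b1',(226,313)),('b2',(258,360)),('cap_r',(339,187)),('cap_m',(363,243)),('cap_f',(387,294))]:
    u,v=map(int,full(c)); w=13; sub=np.s_[v-w:v+w+1,u-w:u+w+1]; q=P[sub].reshape(-1,3);hs=h[sub].reshape(-1,3)
    ok=np.isfinite(q[:,0])
    # height above floor plane, rack frame
    f=np.array([np.cos(.505),np.sin(.505)]);x=(q[:,:2]-[612,267])@f+82
    hh=q[:,2]-64-.2126*x
    print(n,'finite',ok.sum(),'h pct nonblue',np.percentile(hh[ok&(hs[:,1]<110)],[5,25,50,75,95,100]),'blue',np.percentile(hh[ok&(hs[:,1]>150)],[5,50,95]))
    lo=8 if n[0]=='b' else 4
    t=q[ok&(hh>lo)&(hs[:,1]<110)]; print('   ',len(t),np.median(t,0),cv2.minEnclosingCircle(t[:,:2].astype(np.float32)))
d=np.linalg.norm(P[...,:2]-[527,-57],axis=-1);hm=(d<170)&(h[...,0]>75)&(h[...,0]<100)&(h[...,1]>90)&(C.max(-1)<160)
print('hose',hm.sum(),P[hm][::15])
for p in [(435,98),(484,16),(527,-57)]:
    m=np.linalg.norm(P[...,:2]-p,axis=-1)<60; print(p,np.nanpercentile(P[m][:,2],[50,95,100]),P[m][np.nanargmax(P[m][:,2])])
E
python3 m3.py | sed -n '/----/,$p'
```

```text
----
b1 finite 727 h pct nonblue [-2.3  7.6 11.8 26.9 30.6 32.3] blue [-3.6 -1.   1.6]
    118 [499.9 278.4  83.1] ((498.3878173828125, 271.812744140625), 26.44032096862793)
b2 finite 728 h pct nonblue [-5.2  0.2 10.  25.1 30.2 32.5] blue [-3.6 -0.9 21. ]
    120 [474.1 260.4  77.4] ((471.44775390625, 266.0516662597656), 33.84879684448242)
cap_r finite 721 h pct nonblue [-2.2  1.1  3.7  7.4 10.7 34.1] blue [-4.1 -1.   6.9]
    174 [604.4 195.5  79.9] ((599.3531494140625, 195.76998901367188), 32.94697952270508)
cap_m finite 726 h pct nonblue [-1.8  1.5  3.8  7.5 10.9 13.9] blue [-3.9 -1.4  1.4]
    209 [561.9 177.7  69.8] ((562.2032470703125, 179.72708129882812), 39.40593719482422)
cap_f finite 725 h pct nonblue [-4.2  1.   3.3  6.8 10.7 23.1] blue [-4.  -1.2 21.9]
    192 [530.2 164.2  62.8] ((528.6724243164062, 163.51095581054688), 35.54512405395508)
hose 0 []
(435, 98) [ 2.8 17.3 25.9] [492.6 109.3  25.9]
(484, 16) [ 2.4 12.7 16.5] [521.1  32.8  16.5]
(527, -57) [ 2.4 12.7 17.4] [ 510.7 -109.3   17.4]
```

Run:
```python
from h import *
np.set_printoptions(precision=1,suppress=True,linewidth=150)
b=snap('side');P=cloud(b);h=cv2.cvtColor(b['color'],cv2.COLOR_RGB2HSV)
# bushes from side view
f=np.array([np.cos(.505),np.sin(.505)])
x=(P[...,:2]-[612,267])@f+82; y=(P[...,:2]-[612,267])@np.array([-f[1],f[0]]); hh=(P[...,2]-64-.2126*x)*.978
m=(h[...,1]<110)&(abs(x)<72)&(abs(y)<112)&(hh>3)&(hh<45)
n,l,s,c=cv2.connectedComponentsWithStats(cv2.morphologyEx(m.astype(np.uint8),cv2.MORPH_OPEN,np.ones((2,2))))
for k in range(1,n):
    if s[k,4]>20:
        q=P[(l==k)&m];print(s[k],c[k],q.mean(0),'h',np.percentile(hh[(l==k)&m],[5,50,95]),'x',np.percentile(x[(l==k)&m],[2,98]),'y',np.percentile(y[(l==k)&m],[2,98]))
z=P[...,2];d=np.linalg.norm(P[...,:2]-[343,280],axis=-1);t=P[(d<45)&(z>20)&(z<108)]
print('stack side',len(t),np.percentile(t,[2,50,98],axis=0))
```

```text
[257 181  21  28 354] [267.4 194.4] [484.2 267.2  77. ] h [ 7.2 19.4 29.3] x [-62.8   6.3] y [48.4 79.7]
[298 187  38  35 446] [317.4 203.8] [565.3 184.4  70.8] h [ 3.3  6.1 10.5] x [-50.2  58.3] y [-70.8 -31.5]
stack side 1377 [[308.2 248.5  23.4]
 [335.6 262.   78.1]
 [370.1 312.4 106.3]]
```

>>> move_arm(
  increments=[
    {"tx": 0,"ty": -0.5,"tz": -4,"rx": 0,"ry": 0,"rz": 0,"fingers": 1},
    {"tx": 0,"ty": 0,"tz": -4,"rx": 0,"ry": 0,"rz": 0,"fingers": 1},
    {"tx": 0,"ty": 0,"tz": -4,"rx": 0,"ry": 0,"rz": 0,"fingers": 1},
    {"tx": 0,"ty": 0,"tz": -3.5,"rx": 0,"ry": 0,"rz": 0,"fingers": 1},
    {"tx": 0,"ty": 0,"tz": -2.5,"rx": 0,"ry": 0,"rz": 0,"fingers": 1},
    {"tx": 0,"ty": 0,"tz": -2,"rx": 0,"ry": 0,"rz": 0,"fingers": 1},
    {"tx": 0,"ty": 0,"tz": -1.6,"rx": 0,"ry": 0,"rz": 0,"fingers": 1},
    {"tx": 0,"ty": 0,"tz": -1,"rx": 0,"ry": 0,"rz": 0,"fingers": 1},
    {"tx": 0,"ty": 0,"tz": 0,"rx": 0,"ry": 0,"rz": 0,"fingers": 0.3},
    {"tx": 0,"ty": 0,"tz": 0,"rx": 0,"ry": 0,"rz": 0,"fingers": 0.3},
    {"tx": 0,"ty": 0,"tz": 0,"rx": 0,"ry": 0,"rz": 0,"fingers": 0.3},
    {"tx": 0,"ty": 0,"tz": 0,"rx": 0,"ry": 0,"rz": 0,"fingers": 0.3},
    {"tx": 0,"ty": 0,"tz": 0,"rx": 0,"ry": 0,"rz": 0,"fingers": 0.3},
    {"tx": 0,"ty": 0,"tz": 0,"rx": 0,"ry": 0,"rz": 0,"fingers": 0.3},
  ],
)

```text
clock: 10.98
position: [344.7, 280.4, 55.6]
eef_rot: [0.0, 0.505, 0.863, 0.001]
ft_force: [-0.2, -0.4, -0.2]
width: 66.4
finger_force: 30.0
```

Run:
```python
from h import *
np.set_printoptions(precision=1,suppress=True)
a=snap('top');K=np.array(a['intrinsics']);T=np.array(a['world_from_camera'])
def ray(u,v,z):
    d=T[:3,:3]@np.array([(u-K[0,2])/K[0,0],(v-K[1,2])/K[1,1],1]);return T[:3,3]+d*(z-T[2,3])/d[2]
f=np.array([np.cos(.505),np.sin(.505)]);g=np.array([-f[1],f[0]])
for n,c,H in [('b1',(226,313),30),('b2',(258,360),30),('cap_r',(339,187),10),('cap_m',(363,243),10),('cap_f',(387,294),10)]:
    u,v=c[0]*.35+150,c[1]*.35+90;z=85
    for _ in range(8):
        p=ray(u,v,z);x=(p[:2]-[612,267])@f+82;z=64+.2126*(x+.208*H)+.978*H
    base=p-H*np.r_[-.208*f,.978]
    print(n,'top',p,'base',base,'rack x,y',(base[:2]-[612,267])@f+82,(base[:2]-[612,267])@g)
st=manip.get_state();print(st['width'],st['position'],st['qpos'])
```

```text
b1 top [500.6 280.   92.7] base [506.1 283.1  63.4] rack x,y -2.948740922809634 65.31575502917883
b2 top [466.9 256.1  84. ] base [472.4 259.1  54.6] rack x,y -44.03183366915714 60.63200446622733
cap_r top [602.6 198.5  82.9] base [604.5 199.5  73.1] rack x,y 42.733249918449324 -55.4599741059361
cap_m top [561.  179.6  73.2] base [562.8 180.6  63.4] rack x,y -2.8398868198219986 -51.81694325056467
cap_f top [523.  160.7  64.2] base [524.9 161.7  54.4] rack x,y -45.19003215354897 -49.96063668839615
66.21705658843359 [344.6 280.4  55.5] [-0.4  0.6 -0.4  2.2  0.5  0.5 -0.8]
```

>>> move_arm(
  increments=[
    {"tx": 0,"ty": 0,"tz": 1.5,"rx": 0,"ry": 0,"rz": 0,"fingers": 0.3},
    {"tx": 0,"ty": 0,"tz": 2.5,"rx": 0,"ry": 0,"rz": 0,"fingers": 0.3},
    {"tx": 0,"ty": 0,"tz": 3,"rx": 0,"ry": 0,"rz": 0,"fingers": 0.3},
    {"tx": 0,"ty": 0,"tz": 3,"rx": 0,"ry": 0,"rz": 0,"fingers": 0.3},
    {"tx": 1.66,"ty": -3.07,"tz": 0,"rx": 0,"ry": 0,"rz": 0,"fingers": 0.3},
    {"tx": 1.66,"ty": -3.07,"tz": 0,"rx": 0,"ry": 0,"rz": 0,"fingers": 0.3},
    {"tx": 1.66,"ty": -3.07,"tz": 0,"rx": 0,"ry": 0,"rz": 0,"fingers": 0.3},
    {"tx": 1.66,"ty": -3.07,"tz": 0,"rx": 0,"ry": 0,"rz": 0,"fingers": 0.3},
    {"tx": 1.66,"ty": -3.07,"tz": 0,"rx": 0,"ry": 0,"rz": 0,"fingers": 0.3},
    {"tx": 1.66,"ty": -3.07,"tz": 0,"rx": 0,"ry": 0,"rz": 0,"fingers": 0.3},
    {"tx": 1.66,"ty": -3.07,"tz": 0,"rx": 0,"ry": 0,"rz": 0,"fingers": 0.3},
    {"tx": 1.66,"ty": -3.07,"tz": 0,"rx": 0,"ry": 0,"rz": 0,"fingers": 0.3},
    {"tx": 1.66,"ty": -3.07,"tz": 0,"rx": 0,"ry": 0,"rz": 0,"fingers": 0.3},
    {"tx": 1.66,"ty": -3.07,"tz": 0,"rx": 0,"ry": 0,"rz": 0,"fingers": 0.3},
    {"tx": 1.66,"ty": -3.07,"tz": 0,"rx": 0,"ry": 0,"rz": 0,"fingers": 0.3},
  ],
)

```text
clock: 12.28
position: [527.2, -59.5, 155.2]
eef_rot: [0.0, 0.505, 0.863, -0.0]
ft_force: [0.8, 1.0, -0.8]
width: 66.5
finger_force: 30.0
```

```bash
cat > chk.py <<'E'
from h import *
import sys
np.set_printoptions(precision=1,suppress=True)
st=manip.get_state();print(st['position'],st['width'],st['finger_force'])
s=snap('side');t=snap('top')
cv2.imwrite(f'pics/{sys.argv[1]}.png',np.hstack([cv2.resize(s['color'][100:380,180:460],(400,400)),cv2.resize(t['color'][90:300,200:410],(400,400))])[:,:,::-1])
E
python3 chk.py p1
```

```text
[527.2 -59.5 155.2] 66.45253728231701 30.000908782607453
```

View pics/p1.png

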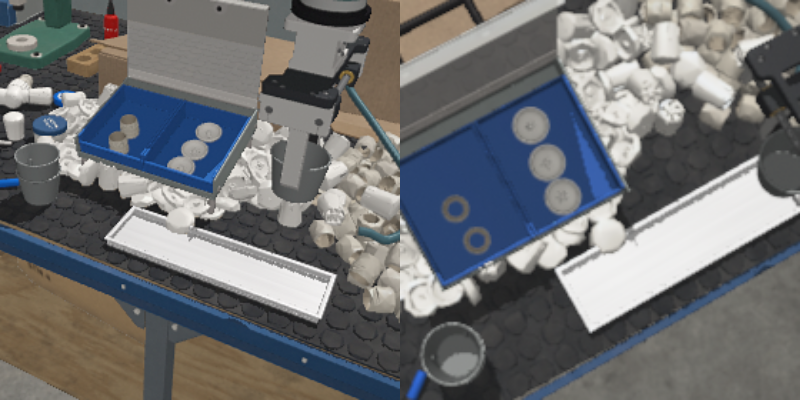

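One pot is held upright at (305,170) in the left panel and two are left in the stack. I'll set it down.

>>> move_arm(
  increments=[
    {"tx": 0,"ty": 0,"tz": -3.5,"rx": 0,"ry": 0,"rz": 0.02,"fingers": 0.3},
    {"tx": 0,"ty": 0,"tz": -3.5,"rx": 0,"ry": 0,"rz": 0,"fingers": 0.3},
    {"tx": 0,"ty": 0,"tz": -3,"rx": 0,"ry": 0,"rz": 0,"fingers": 0.3},
    {"tx": 0,"ty": 0,"tz": -2.5,"rx": 0,"ry": 0,"rz": 0,"fingers": 0.3},
    {"tx": 0,"ty": 0,"tz": -1.5,"rx": 0,"ry": 0,"rz": 0,"fingers": 0.3},
    {"tx": 0,"ty": 0,"tz": -0.8,"rx": 0,"ry": 0,"rz": 0,"fingers": 0.3},
    {"tx": 0,"ty": 0,"tz": -0.3,"rx": 0,"ry": 0,"rz": 0,"fingers": 0.3},
    {"tx": 0,"ty": 0,"tz": 0,"rx": 0,"ry": 0,"rz": 0,"fingers": 0.3},
  ],
)

```text
clock: 13.05
position: [526.4, -57.3, 4.2]
eef_rot: [-0.0, 0.496, 0.868, -0.0]
ft_force: [0.3, -0.5, 0.8]
width: 66.4
finger_force: 30.0
```

>>> move_arm(
  increments=[
    {"tx": 0,"ty": 0,"tz": 0,"rx": 0,"ry": 0,"rz": 0,"fingers": 0.9},
    {"tx": 0,"ty": 0,"tz": 0,"rx": 0,"ry": 0,"rz": 0,"fingers": 0.9},
    {"tx": 0,"ty": 0,"tz": 0,"rx": 0,"ry": 0,"rz": 0,"fingers": 0.9},
    {"tx": 0,"ty": 0,"tz": 3.5,"rx": 0,"ry": 0,"rz": 0,"fingers": 0.9},
    {"tx": 0,"ty": 0,"tz": 4,"rx": 0,"ry": 0,"rz": 0,"fingers": 1},
    {"tx": 0,"ty": 0,"tz": 4,"rx": 0,"ry": 0,"rz": 0,"fingers": 1},
    {"tx": -1.82,"ty": 3.37,"tz": 1,"rx": 0,"ry": 0,"rz": 0,"fingers": 1},
    {"tx": -1.82,"ty": 3.37,"tz": 0,"rx": 0,"ry": 0,"rz": 0,"fingers": 1},
    {"tx": -1.82,"ty": 3.37,"tz": 0,"rx": 0,"ry": 0,"rz": 0,"fingers": 1},
    {"tx": -1.82,"ty": 3.37,"tz": 0,"rx": 0,"ry": 0,"rz": 0,"fingers": 1},
    {"tx": -1.82,"ty": 3.37,"tz": 0,"rx": 0,"ry": 0,"rz": 0,"fingers": 1},
    {"tx": -1.82,"ty": 3.37,"tz": 0,"rx": 0,"ry": 0,"rz": 0,"fingers": 1},
    {"tx": -1.82,"ty": 3.37,"tz": 0,"rx": 0,"ry": 0,"rz": 0,"fingers": 1},
    {"tx": -1.82,"ty": 3.37,"tz": 0,"rx": 0,"ry": 0,"rz": 0,"fingers": 1},
    {"tx": -1.82,"ty": 3.37,"tz": 0,"rx": 0,"ry": 0,"rz": 0,"fingers": 1},
  ],
)

```text
clock: 14.3
position: [362.1, 247.2, 129.6]
eef_rot: [0.0, 0.497, 0.868, 0.001]
ft_force: [0.9, 1.5, -1.0]
width: 94.3
finger_force: 0.0
```

```bash
cat > pots.py <<'E'
from h import *
np.set_printoptions(precision=1,suppress=True)
st=manip.get_state();p=np.array(st['position']);print('tcp',p,st['width'])
# rims: find points by z band, near the tray and stack (top + side clouds)
def rims(P,c,r,zlo,zhi):
    m=(np.linalg.norm(P[...,:2]-c,axis=-1)<r)&(P[...,2]>zlo)&(P[...,2]<zhi);q=P[m]
    return (len(q),)+((cv2.minEnclosingCircle(q[:,:2].astype(np.float32)),np.percentile(q[:,2],[50,99])) if len(q)>10 else ())
if __name__=='__main__':
    for n in ('top','side'):
        P=cloud(snap(n))
        print(n,'stack',rims(P,(343,280),70,70,82),'A',rims(P,(527,-57),60,46,58),'B',rims(P,(484,16),44,46,58))
E
python3 pots.py
```

```text
tcp [362.1 247.2 129.6] 94.31937704262045
top stack (0,) A (179, ((527.2831420898438, -56.3062858581543), 34.50017547607422), array([52. , 55.6])) B (0,)
side stack (249, ((359.00347900390625, 281.95086669921875), 52.895233154296875), array([75.4, 79.7])) A (315, ((524.3280029296875, -54.33238220214844), 34.51350021362305), array([51.2, 54.5])) B (0,)
```

>>> move_arm(
  increments=[
    {"tx": -1.8,"ty": 3.3,"tz": 0,"rx": 0,"ry": 0,"rz": 0,"fingers": 1},
    {"tx": 0,"ty": 0,"tz": -3.5,"rx": 0,"ry": 0,"rz": 0,"fingers": 1},
    {"tx": 0,"ty": 0,"tz": -3,"rx": 0,"ry": 0,"rz": 0,"fingers": 1},
    {"tx": 0,"ty": 0,"tz": -2,"rx": 0,"ry": 0,"rz": 0,"fingers": 1},
    {"tx": 0,"ty": 0,"tz": -1.6,"rx": 0,"ry": 0,"rz": 0,"fingers": 1},
    {"tx": 0,"ty": 0,"tz": 0,"rx": 0,"ry": 0,"rz": 0,"fingers": 0.3},
    {"tx": 0,"ty": 0,"tz": 0,"rx": 0,"ry": 0,"rz": 0,"fingers": 0.3},
    {"tx": 0,"ty": 0,"tz": 0,"rx": 0,"ry": 0,"rz": 0,"fingers": 0.3},
    {"tx": 0,"ty": 0,"tz": 0,"rx": 0,"ry": 0,"rz": 0,"fingers": 0.3},
    {"tx": 0,"ty": 0,"tz": 0,"rx": 0,"ry": 0,"rz": 0,"fingers": 0.3},
    {"tx": 0,"ty": 0,"tz": 0,"rx": 0,"ry": 0,"rz": 0,"fingers": 0.3},
  ],
)

```text
clock: 15.32
position: [345.7, 279.1, 28.9]
eef_rot: [0.0, 0.497, 0.868, 0.001]
ft_force: [-0.8, -0.0, 2.9]
width: 67.0
finger_force: 30.0
```

>>> move_arm(
  increments=[
    {"tx": 0,"ty": 0,"tz": 1.5,"rx": 0,"ry": 0,"rz": 0,"fingers": 0.3},
    {"tx": 0,"ty": 0,"tz": 3,"rx": 0,"ry": 0,"rz": 0,"fingers": 0.3},
    {"tx": 0,"ty": 0,"tz": 3.5,"rx": 0,"ry": 0,"rz": 0,"fingers": 0.3},
    {"tx": 0,"ty": 0,"tz": 3,"rx": 0,"ry": 0,"rz": 0,"fingers": 0.3},
    {"tx": 1.73,"ty": -3.29,"tz": 0,"rx": 0,"ry": 0,"rz": 0,"fingers": 0.3},
    {"tx": 1.73,"ty": -3.29,"tz": 0,"rx": 0,"ry": 0,"rz": 0,"fingers": 0.3},
    {"tx": 1.73,"ty": -3.29,"tz": 0,"rx": 0,"ry": 0,"rz": 0,"fingers": 0.3},
    {"tx": 1.73,"ty": -3.29,"tz": 0,"rx": 0,"ry": 0,"rz": 0,"fingers": 0.3},
    {"tx": 1.73,"ty": -3.29,"tz": 0,"rx": 0,"ry": 0,"rz": 0,"fingers": 0.3},
    {"tx": 1.73,"ty": -3.29,"tz": 0,"rx": 0,"ry": 0,"rz": 0,"fingers": 0.3},
    {"tx": 1.73,"ty": -3.29,"tz": 0,"rx": 0,"ry": 0,"rz": 0,"fingers": 0.3},
    {"tx": 1.73,"ty": -3.29,"tz": 0,"rx": 0,"ry": 0,"rz": 0,"fingers": 0.3},
    {"tx": 0,"ty": 0,"tz": -2,"rx": 0,"ry": 0,"rz": 0,"fingers": 0.3},
  ],
)

```text
clock: 16.4
position: [489.2, 6.9, 120.0]
eef_rot: [0.005, 0.502, 0.865, 0.0]
ft_force: [1.3, -0.3, -0.7]
width: 66.4
finger_force: 30.0
```

Run:
```python
from pots import *
P=cloud(snap('side'));z=p[2]
m=(np.linalg.norm(P[...,:2]-p[:2],axis=-1)<40)&(P[...,2]>40)&(P[...,2]<z+55);q=P[m]
print(np.percentile(q[:,2],[0,1,5,50,95,99]))
lo=q[q[:,2]<np.percentile(q[:,2],3)+3];print(lo.mean(0))
print('stack',rims(P,(343,280),45,44,54))
```

```text
tcp [489.2   6.9 120. ] 66.40670708859251
[ 45.5  53.7 123.6 152.1 169.9 172.4]
[477.6  -9.7 107.8]
stack (199, ((339.5287780761719, 281.8796691894531), 35.58531188964844), array([48.8, 51.8]))
```

>>> move_arm(
  increments=[
    {"tx": 0,"ty": 0,"tz": 0,"rx": 0,"ry": 0,"rz": 0,"fingers": 0.3},
    {"tx": 0,"ty": 0,"tz": -3,"rx": 0,"ry": 0,"rz": 0,"fingers": 0.3},
    {"tx": 0,"ty": 0,"tz": -3,"rx": 0,"ry": 0,"rz": 0,"fingers": 0.3},
    {"tx": 0,"ty": 0,"tz": -2,"rx": 0,"ry": 0,"rz": 0,"fingers": 0.3},
    {"tx": 0,"ty": 0,"tz": -1.5,"rx": 0,"ry": 0,"rz": 0,"fingers": 0.3},
  ],
)

```text
clock: 16.87
position: [482.1, 17.5, 22.3]
eef_rot: [-0.001, 0.495, 0.869, -0.0]
ft_force: [0.9, -0.4, -0.3]
width: 66.5
finger_force: 30.0
```

>>> move_arm(
  increments=[
    {"tx": 0,"ty": 0,"tz": -1,"rx": 0,"ry": 0,"rz": 0,"fingers": 0.3},
    {"tx": 0,"ty": 0,"tz": -0.7,"rx": 0,"ry": 0,"rz": 0,"fingers": 0.3},
    {"tx": 0,"ty": 0,"tz": 0,"rx": 0,"ry": 0,"rz": 0,"fingers": 0.3},
    {"tx": 0,"ty": 0,"tz": 0,"rx": 0,"ry": 0,"rz": 0,"fingers": 0.9},
    {"tx": 0,"ty": 0,"tz": 0,"rx": 0,"ry": 0,"rz": 0,"fingers": 0.9},
    {"tx": 0,"ty": 0,"tz": 0,"rx": 0,"ry": 0,"rz": 0,"fingers": 0.9},
    {"tx": 0,"ty": 0,"tz": 3,"rx": 0,"ry": 0,"rz": 0,"fingers": 0.9},
    {"tx": 0,"ty": 0,"tz": 4,"rx": 0,"ry": 0,"rz": 0,"fingers": 0.9},
    {"tx": 0,"ty": 0,"tz": 4,"rx": 0,"ry": 0,"rz": 0,"fingers": 0.9},
    {"tx": 0,"ty": 0,"tz": 4,"rx": 0,"ry": 0,"rz": 0,"fingers": 0.7},
    {"tx": 0,"ty": 0,"tz": 0,"rx": 0,"ry": 0,"rz": -0.113,"fingers": 0.7},
    {"tx": 0,"ty": 0,"tz": 0,"rx": 0,"ry": 0,"rz": -0.113,"fingers": 0.7},
    {"tx": 0,"ty": 0,"tz": 0,"rx": 0,"ry": 0,"rz": -0.113,"fingers": 0.7},
    {"tx": 0,"ty": 0,"tz": 0,"rx": 0,"ry": 0,"rz": -0.113,"fingers": 0.7},
    {"tx": 0,"ty": 0,"tz": 0,"rx": 0,"ry": 0,"rz": -0.113,"fingers": 0.7},
    {"tx": 0,"ty": 0,"tz": 0,"rx": 0,"ry": 0,"rz": -0.113,"fingers": 0.7},
    {"tx": 0,"ty": 0,"tz": 0,"rx": 0,"ry": 0,"rz": -0.113,"fingers": 0.7},
  ],
)

```text
clock: 18.28
position: [483.4, 15.5, 156.7]
eef_rot: [0.0, 0.794, 0.608, 0.001]
ft_force: [0.4, 0.1, -0.6]
width: 65.9
finger_force: 0.0
```

```bash
python3 pots.py; python3 -c "
from h import *
print(np.round(manip.get_state()['qpos'],2))"
```

```text
tcp [483.4  15.5 156.7] 65.893615100415
top stack (1,) A (14, ((497.7406005859375, -69.98094177246094), 8.488068580627441), array([51.4, 54.2])) B (58, ((486.29461669921875, 29.968965530395508), 31.250452041625977), array([52.2, 55.1]))
side stack (9,) A (321, ((517.7867431640625, -45.448116302490234), 44.91446304321289), array([51.4, 54.6])) B (280, ((478.42822265625, 20.12868881225586), 35.0617561340332), array([51.3, 54.8]))
[ 0.18  0.45 -0.38  1.99  0.24  0.75 -0.6 ]
```

>>> move_arm(
  increments=[
    {"tx": 1.55,"ty": 2.53,"tz": 0,"rx": 0,"ry": 0,"rz": -0.114,"fingers": 0.7},
    {"tx": 1.55,"ty": 2.53,"tz": 0,"rx": 0,"ry": 0,"rz": -0.114,"fingers": 0.7},
    {"tx": 1.55,"ty": 2.53,"tz": 0,"rx": 0,"ry": 0,"rz": -0.114,"fingers": 0.7},
    {"tx": 1.55,"ty": 2.53,"tz": 0,"rx": 0,"ry": 0,"rz": -0.114,"fingers": 0.7},
    {"tx": 1.55,"ty": 2.53,"tz": 0,"rx": 0,"ry": 0,"rz": -0.114,"fingers": 0.7},
    {"tx": 1.55,"ty": 2.53,"tz": 0,"rx": 0,"ry": 0,"rz": -0.114,"fingers": 0.7},
    {"tx": 1.55,"ty": 2.53,"tz": 0,"rx": 0,"ry": 0,"rz": -0.114,"fingers": 0.7},
    {"tx": 0,"ty": 0,"tz": -0.5,"rx": 0.051,"ry": -0.092,"rz": 0,"fingers": 0.7},
    {"tx": 0,"ty": 0,"tz": -0.5,"rx": 0.051,"ry": -0.092,"rz": 0,"fingers": 0.7},
    {"tx": 0,"ty": 0,"tz": 0,"rx": 0,"ry": 0,"rz": 0,"fingers": 0.7},
    {"tx": 0,"ty": 0,"tz": 0,"rx": 0,"ry": 0,"rz": 0,"fingers": 0.7},
  ],
)

```text
clock: 19.3
position: [588.4, 190.8, 145.0]
eef_rot: [-0.025, 0.962, 0.254, 0.098]
ft_force: [0.1, 0.6, -0.3]
width: 65.9
finger_force: 0.0
```

```bash
cat > tgt.py <<'E'
from h import *
from scipy.spatial.transform import Rotation as R
import sys
np.set_printoptions(precision=1,suppress=True)
st=manip.get_state();q=st['eef_rot'];M=R.from_quat([q[1],q[2],q[3],q[0]]).as_matrix();p=np.array(st['position'])
print('tcp',p,'zt',np.round(M[:,2],3),'yt',np.round(M[:,1],3),'tip',p-26*M[:,2],'w',st['width'],st['finger_force'],np.round(st['qpos'],2))
f=np.array([np.cos(.505),np.sin(.505)]);n=np.r_[-.208*f,.978]
B=dict(b1=(506.1,283.1,63.4,21),b2=(472.4,259.1,54.6,21),cap_r=(604.5,199.5,73.1,23),cap_m=(562.8,180.6,63.4,23),cap_f=(524.9,161.7,54.4,23))
for a in sys.argv[1:]:
    b=B[a];t=np.array(b[:3])-b[3]*n
    s=(p-t)@n; print(a,'target',t,'to pre (lateral) cm',(t+s*n-p)/10,'then along -n cm',-s*n/10,s)
E
python3 tgt.py cap_r
```

```text
tcp [588.4 190.8 145. ] zt [ 0.2  0.1 -1. ] yt [ 0.5 -0.9  0. ] tip [583.9 188.2 170.4] w 65.91107360251564 0.0 [-0.2  0.5 -0.2  1.9  0.1  0.6 -1.5]
cap_r target [608.7 201.8  50.6] to pre (lateral) cm [0.3 0.1 0.1] then along -n cm [ 1.8  1.  -9.5] 97.08945222177782
```

>>> move_arm(
  increments=[
    {"tx": 0.3,"ty": 0.1,"tz": 0,"rx": 0,"ry": 0,"rz": 0,"fingers": 0.7},
    {"tx": 0.42,"ty": 0.23,"tz": -2.2,"rx": 0,"ry": 0,"rz": 0,"fingers": 0.7},
    {"tx": 0.42,"ty": 0.23,"tz": -2.2,"rx": 0,"ry": 0,"rz": 0,"fingers": 0.7},
    {"tx": 0.42,"ty": 0.23,"tz": -2.2,"rx": 0,"ry": 0,"rz": 0,"fingers": 0.7},
    {"tx": 0.28,"ty": 0.15,"tz": -1.5,"rx": 0,"ry": 0,"rz": 0,"fingers": 0.7},
    {"tx": 0.17,"ty": 0.1,"tz": -0.9,"rx": 0,"ry": 0,"rz": 0,"fingers": 0.7},
    {"tx": 0.08,"ty": 0.04,"tz": -0.4,"rx": 0,"ry": 0,"rz": 0,"fingers": 0.7},
    {"tx": 0,"ty": 0,"tz": 0,"rx": 0,"ry": 0,"rz": 0,"fingers": 0.7},
    {"tx": 0,"ty": 0,"tz": 0,"rx": 0,"ry": 0,"rz": 0,"fingers": 0.2},
    {"tx": 0,"ty": 0,"tz": 0,"rx": 0,"ry": 0,"rz": 0,"fingers": 0.2},
    {"tx": 0,"ty": 0,"tz": 0,"rx": 0,"ry": 0,"rz": 0,"fingers": 0.2},
    {"tx": 0,"ty": 0,"tz": 0,"rx": 0,"ry": 0,"rz": 0,"fingers": 0.2},
    {"tx": 0,"ty": 0,"tz": 0,"rx": 0,"ry": 0,"rz": 0,"fingers": 0.2},
  ],
)

```text
clock: 20.38
position: [613.3, 203.5, 52.9]
eef_rot: [-0.026, 0.962, 0.253, 0.101]
ft_force: [0.0, -0.5, 1.1]
width: 39.3
finger_force: 30.0
```

>>> move_arm(
  increments=[
    {"tx": -0.1,"ty": -0.05,"tz": 0.6,"rx": 0,"ry": 0,"rz": 0,"fingers": 0.2},
    {"tx": -0.3,"ty": -0.15,"tz": 1.6,"rx": 0,"ry": 0,"rz": 0,"fingers": 0.2},
    {"tx": -0.5,"ty": -0.25,"tz": 2.5,"rx": 0,"ry": 0,"rz": 0,"fingers": 0.2},
    {"tx": -0.5,"ty": -0.25,"tz": 2.5,"rx": 0,"ry": 0,"rz": 0,"fingers": 0.2},
    {"tx": -0.5,"ty": -0.25,"tz": 2.5,"rx": 0,"ry": 0,"rz": 0,"fingers": 0.2},
    {"tx": -1.85,"ty": -2.95,"tz": 0,"rx": 0,"ry": 0,"rz": 0,"fingers": 0.2},
    {"tx": -1.85,"ty": -2.95,"tz": 0,"rx": -0.051,"ry": 0.092,"rz": 0,"fingers": 0.2},
    {"tx": -1.85,"ty": -2.95,"tz": 0,"rx": -0.051,"ry": 0.092,"rz": 0,"fingers": 0.2},
    {"tx": -1.85,"ty": -2.95,"tz": 0,"rx": 0,"ry": 0,"rz": 0,"fingers": 0.2},
    {"tx": -1.85,"ty": -2.95,"tz": 0,"rx": 0,"ry": 0,"rz": 0,"fingers": 0.2},
    {"tx": -1.85,"ty": -2.95,"tz": 0,"rx": 0,"ry": 0,"rz": 0,"fingers": 0.2},
    {"tx": 0,"ty": 0,"tz": 0,"rx": 0,"ry": 0,"rz": 0,"fingers": 0.2},
    {"tx": 0,"ty": 0,"tz": 0,"rx": 0,"ry": 0,"rz": 0,"fingers": 0.2},
  ],
)

```text
clock: 21.47
position: [482.0, 15.0, 149.6]
eef_rot: [0.001, 0.968, 0.252, -0.001]
ft_force: [-0.4, 0.1, -0.2]
width: 39.4
finger_force: 30.0
```

```bash
cat > gx.py <<'E'
from h import *
from scipy.spatial.transform import Rotation as R
np.set_printoptions(precision=1,suppress=True)
st=manip.get_state();q=st['eef_rot'];M=R.from_quat([q[1],q[2],q[3],q[0]]).as_matrix();p=np.array(st['position'])
print('tcp',p,'w',st['width'],st['finger_force'],'zt',np.round(M[:,2],3))
for n in('side','top'):
    s=snap(n);P=cloud(s);z=P[...,2]
    hs=cv2.cvtColor(s['color'],cv2.COLOR_RGB2HSV)
    for k,c in dict(A=(527,-57),B=(483,16)).items():
        m=(np.linalg.norm(P[...,:2]-c,axis=-1)<41)&(z>45)&(z<60);t=P[m]
        if len(t)>30: (e,r)=cv2.minEnclosingCircle(t[:,:2].astype(np.float32));print(n,k,len(t),e,r)
        m=(np.linalg.norm(P[...,:2]-c,axis=-1)<20);t=P[m]
        if len(t): print('   inside z pct',np.percentile(t[:,2],[2,25,50,75,98]),'n',len(t),'bright',hs[m][:,2].mean())
E
python3 gx.py
```

```text
tcp [482.   15.  149.6] w 39.40851118619404 30.000037572099245 zt [-0. -0. -1.]
side A 346 (524.3060302734375, -54.666908264160156) 35.163612365722656
   inside z pct [273.9 308.  315.4 315.9 316.5] n 196 bright 81.11224489795919
side B 304 (478.5445251464844, 20.429035186767578) 35.108001708984375
   inside z pct [-88.6 175.5 181.2 326.2 347.6] n 417 bright 159.53717026378897
top A 54 (510.90838623046875, -62.39602279663086) 29.284263610839844
   inside z pct [2.5 4.5 5.4 6.6 9. ] n 58 bright 141.31034482758622
top B 56 (466.07611083984375, 9.61564826965332) 27.5602970123291
   inside z pct [  4.4 606.6 614.7 624.8 636.5] n 758 bright 192.2005277044855
```

```bash
python3 chk.py p2
```

```text
[483.5  17.7 149.6] 39.047661494922345 30.000009825052985
```

View pics/p2.png

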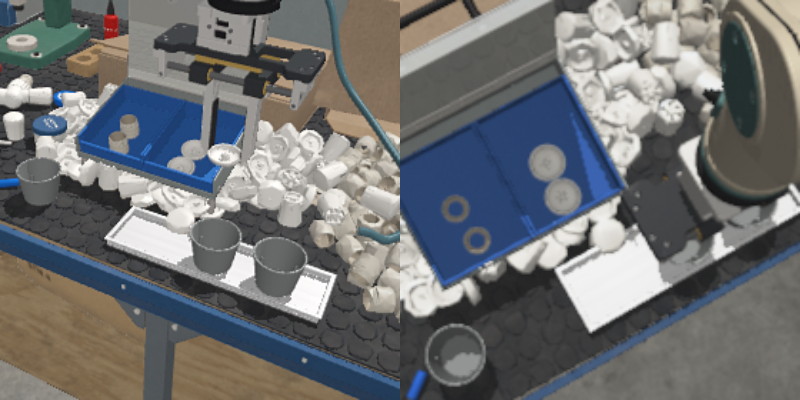

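The cap is held at (222,155) in the left panel, and pots A and B stand in the tray. I'll check how well the cap is centred in the jaws.

Run:
```python
from h import *
np.set_printoptions(precision=1,suppress=True)
s=snap('side');P=cloud(s);st=manip.get_state();p=np.array(st['position']);print(p)
h=cv2.cvtColor(s['color'],cv2.COLOR_RGB2HSV)
m=(np.linalg.norm(P[...,:2]-p[:2],axis=-1)<45)&(P[...,2]>165)&(P[...,2]<192)
q=P[m];g=s['color'][m].mean(1);print(len(q),np.percentile(q[:,2],[2,50,98]))
w=q[g>165];print(len(w),w.mean(0),cv2.minEnclosingCircle(w[:,:2].astype(np.float32)))
t=np.array([-.875,-.484]);u=(w[:,:2]-p[:2]);print('rack x',np.percentile(u@-t,[2,50,98]),'rack y',np.percentile(u@np.array([-.484,.875]),[2,50,98]))
```

```text
[483.4  18.3 149.2]
414 [172.7 178.6 191. ]
262 [478.9  21.2 177.2] ((473.4932556152344, 21.650766372680664), 25.46087074279785)
rack x [-25.5  -2.   13.7] rack y [-15.6   4.4  21.2]
```

>>> move_arm(
  increments=[
    {"tx": 0.3,"ty": 0.2,"tz": -3.5,"rx": 0,"ry": 0,"rz": 0,"fingers": 0.2},
    {"tx": 0,"ty": 0,"tz": -3.5,"rx": 0,"ry": 0,"rz": 0,"fingers": 0.2},
    {"tx": 0,"ty": 0,"tz": -2.5,"rx": 0,"ry": 0,"rz": 0,"fingers": 0.2},
    {"tx": 0,"ty": 0,"tz": -1.5,"rx": 0,"ry": 0,"rz": 0,"fingers": 0.2},
    {"tx": 0,"ty": 0,"tz": -1,"rx": 0,"ry": 0,"rz": 0,"fingers": 0.2},
    {"tx": 0,"ty": 0,"tz": 0,"rx": 0,"ry": 0,"rz": 0,"fingers": 0.2},
    {"tx": 0,"ty": 0,"tz": 0,"rx": 0,"ry": 0,"rz": 0,"fingers": 0.2},
  ],
)

```text
clock: 22.3
position: [486.0, 19.6, 29.0]
eef_rot: [0.0, 0.967, 0.255, -0.001]
ft_force: [0.3, 0.6, -0.6]
width: 39.2
finger_force: 30.0
```

>>> move_arm(
  increments=[
    {"tx": 0,"ty": 0,"tz": 0,"rx": 0,"ry": 0,"rz": 0,"fingers": 0.6},
    {"tx": 0,"ty": 0,"tz": 0,"rx": 0,"ry": 0,"rz": 0,"fingers": 0.6},
    {"tx": 0,"ty": 0,"tz": 0,"rx": 0,"ry": 0,"rz": 0,"fingers": 0.6},
    {"tx": 0,"ty": 0,"tz": 4,"rx": 0,"ry": 0,"rz": 0,"fingers": 0.7},
    {"tx": 0,"ty": 0,"tz": 4,"rx": 0,"ry": 0,"rz": 0,"fingers": 0.7},
    {"tx": 0,"ty": 0,"tz": 4,"rx": 0,"ry": 0,"rz": 0,"fingers": 0.7},
    {"tx": 0.55,"ty": 3.3,"tz": 0,"rx": 0,"ry": 0,"rz": 0,"fingers": 0.7},
    {"tx": 0.55,"ty": 3.3,"tz": 0,"rx": 0,"ry": 0,"rz": 0,"fingers": 0.7},
    {"tx": 0.55,"ty": 3.3,"tz": 0,"rx": 0,"ry": 0,"rz": 0,"fingers": 0.7},
    {"tx": 0.55,"ty": 3.3,"tz": 0,"rx": 0,"ry": 0,"rz": 0,"fingers": 0.7},
    {"tx": 0,"ty": 0,"tz": 0,"rx": 0.051,"ry": -0.092,"rz": 0,"fingers": 0.7},
    {"tx": 0,"ty": 0,"tz": 0,"rx": 0.051,"ry": -0.092,"rz": 0,"fingers": 0.7},
    {"tx": 0.66,"ty": 0.36,"tz": -3.5,"rx": 0,"ry": 0,"rz": 0,"fingers": 0.7},
    {"tx": 0,"ty": 0,"tz": 0,"rx": 0,"ry": 0,"rz": 0,"fingers": 0.7},
    {"tx": 0,"ty": 0,"tz": 0,"rx": 0,"ry": 0,"rz": 0,"fingers": 0.7},
  ],
)

```text
clock: 23.55
position: [513.8, 154.4, 113.7]
eef_rot: [-0.026, 0.962, 0.253, 0.099]
ft_force: [1.0, 1.0, -0.2]
width: 65.5
finger_force: 0.0
```

```bash
python3 tgt.py cap_f; python3 gx.py; python3 tgt.py cap_f|tail -1
```

```text
tcp [513.8 154.4 113.7] zt [ 0.2  0.1 -1. ] yt [ 0.5 -0.9  0. ] tip [509.1 151.8 139.1] w 65.54149797980705 0.0 [-0.2  0.5 -0.2  2.1  0.1  0.3 -1.5]
cap_f target [529.1 164.   31.9] to pre (lateral) cm [0.  0.1 0. ] then along -n cm [ 1.5  0.8 -8.2] 83.74322443366378
tcp [513.8 154.4 113.7] w 65.54149797980705 0.0 zt [ 0.2  0.1 -1. ]
side A 342 (524.3980712890625, -54.77222442626953) 35.31620407104492
   inside z pct [ 8.6 18.1 28.4 29.3 30.1] n 3 bright 99.0
side B 311 (478.53192138671875, 21.00702476501465) 35.427978515625
   inside z pct [-137.5   10.4   13.3   15.6   29.7] n 31 bright 161.16129032258064
cap_f target [529.1 164.   31.9] to pre (lateral) cm [-0.2  0.  -0. ] then along -n cm [ 1.5  0.9 -8.3] 84.89454379530503
```

Cap is in B (z about 13). Now the front cap.

>>> move_arm(
  increments=[
    {"tx": 0.4,"ty": 0.24,"tz": -2.5,"rx": 0,"ry": 0,"rz": 0,"fingers": 0.7},
    {"tx": 0.4,"ty": 0.24,"tz": -2.5,"rx": 0,"ry": 0,"rz": 0,"fingers": 0.7},
    {"tx": 0.28,"ty": 0.17,"tz": -1.7,"rx": 0,"ry": 0,"rz": 0,"fingers": 0.7},
    {"tx": 0.15,"ty": 0.1,"tz": -1,"rx": 0,"ry": 0,"rz": 0,"fingers": 0.7},
    {"tx": 0.08,"ty": 0.05,"tz": -0.5,"rx": 0,"ry": 0,"rz": 0,"fingers": 0.7},
    {"tx": 0,"ty": 0,"tz": 0,"rx": 0,"ry": 0,"rz": 0,"fingers": 0.7},
    {"tx": 0,"ty": 0,"tz": 0,"rx": 0,"ry": 0,"rz": 0,"fingers": 0.2},
    {"tx": 0,"ty": 0,"tz": 0,"rx": 0,"ry": 0,"rz": 0,"fingers": 0.2},
    {"tx": 0,"ty": 0,"tz": 0,"rx": 0,"ry": 0,"rz": 0,"fingers": 0.2},
    {"tx": 0,"ty": 0,"tz": 0,"rx": 0,"ry": 0,"rz": 0,"fingers": 0.2},
    {"tx": 0,"ty": 0,"tz": 0,"rx": 0,"ry": 0,"rz": 0,"fingers": 0.2},
  ],
)

```text
clock: 24.57
position: [524.3, 159.9, 42.2]
eef_rot: [-0.024, 0.962, 0.253, 0.098]
ft_force: [0.4, -0.5, -0.0]
width: 36.0
finger_force: 0.0
```

Joint 6 is at its lower limit (0.23) with the tilt here, so I'll grasp with a vertical tool instead. The pads stay tangent to the disc.

>>> move_arm(
  increments=[
    {"tx": 0,"ty": 0,"tz": 1,"rx": 0,"ry": 0,"rz": 0,"fingers": 0.7},
    {"tx": 0,"ty": 0,"tz": 2,"rx": 0,"ry": 0,"rz": 0,"fingers": 0.7},
    {"tx": 0,"ty": 0,"tz": 0,"rx": -0.051,"ry": 0.092,"rz": 0,"fingers": 0.7},
    {"tx": 0,"ty": 0,"tz": 0,"rx": -0.051,"ry": 0.092,"rz": 0,"fingers": 0.7},
    {"tx": 0,"ty": 0,"tz": 0,"rx": 0,"ry": 0,"rz": 0,"fingers": 0.7},
    {"tx": 0,"ty": 0,"tz": 0,"rx": 0,"ry": 0,"rz": 0,"fingers": 0.7},
    {"tx": 0,"ty": 0,"tz": 0,"rx": 0,"ry": 0,"rz": 0,"fingers": 0.7},
  ],
)

```text
clock: 25.15
position: [523.1, 159.0, 70.7]
eef_rot: [0.001, 0.967, 0.254, 0.0]
ft_force: [-0.5, -0.0, -0.4]
width: 65.5
finger_force: 0.0
```

```bash
python3 tgt.py
python3 - <<'E'
from h import *
a=snap('top');K=np.array(a['intrinsics']);T=np.array(a['world_from_camera'])
cv2.imwrite('pics/t5.png',cv2.resize(a['color'][90:300,150:430],(800,600))[:,:,::-1])
E
```

```text
tcp [523.1 159.   70.7] zt [ 0. -0. -1.] yt [ 0.5 -0.9  0. ] tip [523.1 159.1  96.7] w 65.51351773704779 0.0 [-0.   0.7 -0.5  1.9  0.5  0.7 -1.9]
```

View pics/t5.png

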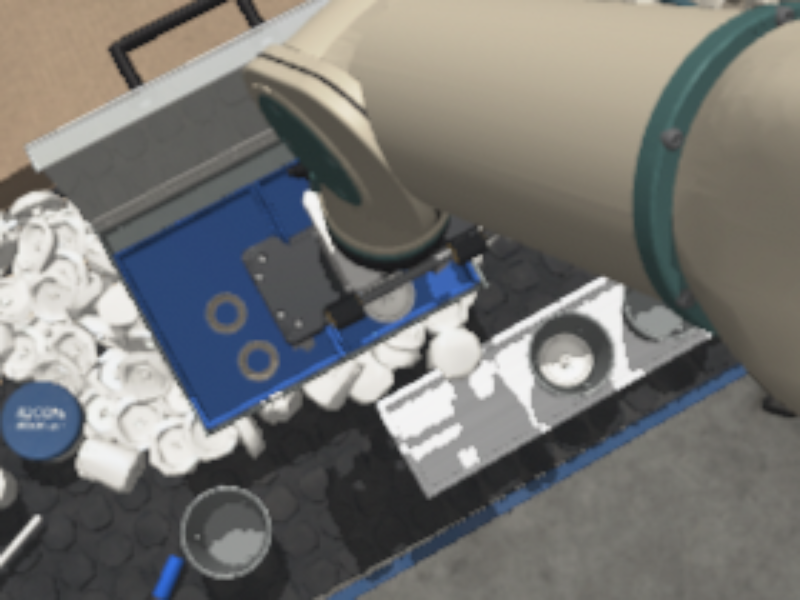

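The cap lies flat in pot B at (570,360), and the front cap is still at (390,300). Grasping with the tool vertical.

>>> move_arm(
  increments=[
    {"tx": 0.1,"ty": 0.2,"tz": -1.5,"rx": 0,"ry": 0,"rz": 0,"fingers": 0.7},
    {"tx": 0,"ty": 0,"tz": -1.3,"rx": 0,"ry": 0,"rz": 0,"fingers": 0.7},
    {"tx": 0,"ty": 0,"tz": -0.7,"rx": 0,"ry": 0,"rz": 0,"fingers": 0.7},
    {"tx": 0,"ty": 0,"tz": -0.3,"rx": 0,"ry": 0,"rz": 0,"fingers": 0.7},
    {"tx": 0,"ty": 0,"tz": 0,"rx": 0,"ry": 0,"rz": 0,"fingers": 0.7},
    {"tx": 0,"ty": 0,"tz": 0,"rx": 0,"ry": 0,"rz": 0,"fingers": 0.2},
    {"tx": 0,"ty": 0,"tz": 0,"rx": 0,"ry": 0,"rz": 0,"fingers": 0.2},
    {"tx": 0,"ty": 0,"tz": 0,"rx": 0,"ry": 0,"rz": 0,"fingers": 0.2},
    {"tx": 0,"ty": 0,"tz": 0,"rx": 0,"ry": 0,"rz": 0,"fingers": 0.2},
    {"tx": 0,"ty": 0,"tz": 0,"rx": 0,"ry": 0,"rz": 0,"fingers": 0.2},
  ],
)

```text
clock: 26.03
position: [525.6, 161.7, 33.7]
eef_rot: [0.001, 0.967, 0.254, 0.001]
ft_force: [-0.7, 0.2, 1.3]
width: 39.1
finger_force: 30.0
```

>>> move_arm(
  increments=[
    {"tx": 0,"ty": 0,"tz": 0.6,"rx": 0,"ry": 0,"rz": 0,"fingers": 0.2},
    {"tx": 0,"ty": 0,"tz": 2,"rx": 0,"ry": 0,"rz": 0,"fingers": 0.2},
    {"tx": 0,"ty": 0,"tz": 2.7,"rx": 0,"ry": 0,"rz": 0,"fingers": 0.2},
    {"tx": 0,"ty": 0,"tz": 2.7,"rx": 0,"ry": 0,"rz": 0,"fingers": 0.2},
    {"tx": 0,"ty": 0,"tz": 2.7,"rx": 0,"ry": 0,"rz": 0,"fingers": 0.2},
    {"tx": -0.06,"ty": -3.68,"tz": 0,"rx": 0,"ry": 0,"rz": 0,"fingers": 0.2},
    {"tx": -0.06,"ty": -3.68,"tz": 0,"rx": 0,"ry": 0,"rz": 0,"fingers": 0.2},
    {"tx": -0.06,"ty": -3.68,"tz": 0,"rx": -0.051,"ry": 0.092,"rz": 0,"fingers": 0.2},
    {"tx": -0.06,"ty": -3.68,"tz": 0,"rx": -0.051,"ry": 0.092,"rz": 0,"fingers": 0.2},
    {"tx": -0.06,"ty": -3.68,"tz": 0,"rx": 0,"ry": 0,"rz": 0,"fingers": 0.2},
    {"tx": -0.06,"ty": -3.68,"tz": 0,"rx": 0,"ry": 0,"rz": 0,"fingers": 0.2},
    {"tx": 0,"ty": 0,"tz": -2,"rx": 0,"ry": 0,"rz": 0,"fingers": 0.2},
    {"tx": 0,"ty": 0,"tz": 0,"rx": 0,"ry": 0,"rz": 0,"fingers": 0.2},
    {"tx": 0,"ty": 0,"tz": 0,"rx": 0,"ry": 0,"rz": 0,"fingers": 0.2},
  ],
)

```text
clock: 27.2
position: [520.9, -58.8, 120.3]
eef_rot: [0.026, 0.962, 0.253, -0.102]
ft_force: [-0.1, 1.4, 0.4]
width: 39.2
finger_force: 30.0
```

```bash
python3 gx.py
python3 - <<'E'
from h import *
np.set_printoptions(precision=1,suppress=True)
s=snap('side');P=cloud(s);p=np.array(manip.get_state()['position']);c=p[:2]+[4.7,2.6]
m=(np.linalg.norm(P[...,:2]-c,axis=-1)<36)&(abs(P[...,2]-p[2]-28)<12)
w=P[m][s['color'][m].mean(1)>165];u=w[:,:2]-c+[3,-2]
print(len(w),w.mean(0),'rack x',np.percentile(u@[.875,.484],[2,50,98]),'rack y',np.percentile(u@[-.484,.875],[2,50,98]),'z',np.percentile(w[:,2],[2,50,98]))
E
```

```text
tcp [520.9 -58.8 120.3] w 39.200865008911165 30.00010148563888 zt [-0.2 -0.1 -1. ]
side A 348 (523.5750732421875, -53.95547103881836) 35.612361907958984
   inside z pct [142.9 278.9 327.2 365.7 406.9] n 2414 bright 122.1913835956918
side B 239 (471.6580505371094, 22.715723037719727) 34.86119079589844
   inside z pct [  1.5  43.2 263.1 281.7 289.2] n 502 bright 109.24302788844622
top A 82 (525.4257202148438, -55.89726638793945) 33.68799591064453
   inside z pct [  3.7 152.2 346.4 633.8 652.2] n 1408 bright 129.0028409090909
top B 155 (475.3316650390625, 20.610301971435547) 34.24224853515625
   inside z pct [  6.5  11.3  30.8 286.6 290.7] n 519 bright 116.76685934489403
268 [526.5 -50.3 147.1] rack x [-19.7   4.7  18.7] rack y [-17.1   0.7  17.6] z [142.6 146.6 152. ]
```

>>> move_arm(
  increments=[
    {"tx": 0,"ty": 0,"tz": -3.5,"rx": 0,"ry": 0,"rz": 0,"fingers": 0.2},
    {"tx": 0,"ty": 0,"tz": -3,"rx": 0,"ry": 0,"rz": 0,"fingers": 0.2},
    {"tx": 0,"ty": 0,"tz": -1.5,"rx": 0,"ry": 0,"rz": 0,"fingers": 0.2},
    {"tx": 0,"ty": 0,"tz": -0.9,"rx": 0,"ry": 0,"rz": 0,"fingers": 0.2},
    {"tx": 0,"ty": 0,"tz": 0,"rx": 0,"ry": 0,"rz": 0,"fingers": 0.2},
    {"tx": 0,"ty": 0,"tz": 0,"rx": 0,"ry": 0,"rz": 0,"fingers": 0.2},
    {"tx": 0,"ty": 0,"tz": 0,"rx": 0,"ry": 0,"rz": 0,"fingers": 0.6},
    {"tx": 0,"ty": 0,"tz": 0,"rx": 0,"ry": 0,"rz": 0,"fingers": 0.6},
    {"tx": 0,"ty": 0,"tz": 0,"rx": 0,"ry": 0,"rz": 0,"fingers": 0.6},
    {"tx": 0,"ty": 0,"tz": 3.5,"rx": 0,"ry": 0,"rz": 0,"fingers": 0.6},
    {"tx": 0,"ty": 0,"tz": 4,"rx": 0,"ry": 0,"rz": 0,"fingers": 0.6},
    {"tx": 0,"ty": 0,"tz": 4,"rx": 0,"ry": 0,"rz": 0,"fingers": 0.6},
    {"tx": 0,"ty": 3.7,"tz": 0,"rx": 0,"ry": 0,"rz": 0,"fingers": 0.6},
    {"tx": 0,"ty": 3.7,"tz": 0,"rx": 0.051,"ry": -0.092,"rz": 0,"fingers": 0.6},
    {"tx": 0,"ty": 3.7,"tz": 0,"rx": 0.051,"ry": -0.092,"rz": 0,"fingers": 0.6},
    {"tx": 0,"ty": 3.7,"tz": 0,"rx": 0,"ry": 0,"rz": 0,"fingers": 0.6},
    {"tx": 0,"ty": 3.7,"tz": 0,"rx": 0,"ry": 0,"rz": 0,"fingers": 0.6},
    {"tx": 0,"ty": 3.7,"tz": 0,"rx": 0,"ry": 0,"rz": 0,"fingers": 0.6},
    {"tx": 0,"ty": 3.7,"tz": 0,"rx": 0,"ry": 0,"rz": 0,"fingers": 0.6},
    {"tx": 0,"ty": 3.7,"tz": 0,"rx": 0,"ry": 0,"rz": 0,"fingers": 0.6},
  ],
)

```text
clock: 29.02
position: [521.7, 238.3, 147.3]
eef_rot: [0.001, 0.967, 0.254, 0.001]
ft_force: [0.3, -0.6, 0.2]
width: 56.3
finger_force: 0.0
```

```bash
python3 gx.py; python3 chk.py p3
```

```text
tcp [521.7 238.3 147.3] w 56.323357810442 0.0 zt [ 0. -0. -1.]
side A 334 (524.5932006835938, -54.20236587524414) 34.956111907958984
   inside z pct [10.  12.  14.8 16.4 29.5] n 38 bright 177.52631578947367
side B 229 (472.0421447753906, 22.63966941833496) 34.62224578857422
   inside z pct [-134.6    8.2   22.    37.9   52.3] n 154 bright 128.23376623376623
[520.3 245.8 147.8] 56.25783492142955 0.0
```

View pics/p3.png

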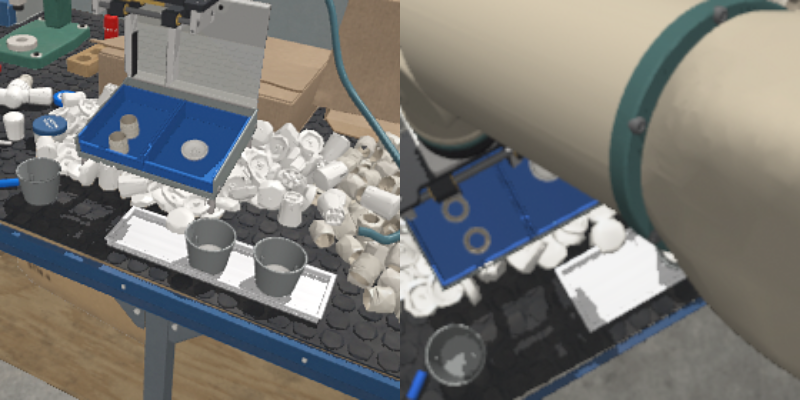

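Both caps are in their pots. B has shifted a few mm but stands in the tray, and the spare cap is in its bin. Next, the rear bush.

>>> move_arm(
  increments=[
    {"tx": -1.75,"ty": 3.4,"tz": 0,"rx": 0,"ry": 0,"rz": 0,"fingers": 0.55},
    {"tx": 0,"ty": 0,"tz": 0,"rx": 0,"ry": 0,"rz": 0,"fingers": 0.55},
    {"tx": 0,"ty": 0,"tz": 0,"rx": 0,"ry": 0,"rz": 0,"fingers": 0.55},
    {"tx": 0,"ty": 0,"tz": 0,"rx": 0,"ry": 0,"rz": 0,"fingers": 0.55},
  ],
)

```text
clock: 29.55
position: [504.8, 268.6, 146.4]
eef_rot: [0.002, 0.967, 0.253, 0.0]
ft_force: [1.3, -0.4, -0.1]
width: 51.7
finger_force: 0.0
```

>>> move_arm(
  increments=[
    {"tx": -0.1,"ty": 1.1,"tz": -1,"rx": 0,"ry": 0,"rz": 0,"fingers": 0.55},
    {"tx": 0,"ty": 0,"tz": -3,"rx": 0,"ry": 0,"rz": 0,"fingers": 0.55},
    {"tx": 0,"ty": 0,"tz": -2,"rx": 0,"ry": 0,"rz": 0,"fingers": 0.55},
    {"tx": 0,"ty": 0,"tz": 0,"rx": 0,"ry": 0,"rz": 0,"fingers": 0.55},
    {"tx": 0,"ty": 0,"tz": 0,"rx": 0,"ry": 0,"rz": 0,"fingers": 0.55},
  ],
)

```text
clock: 29.97
position: [502.7, 280.7, 85.2]
eef_rot: [0.002, 0.967, 0.254, -0.001]
ft_force: [0.3, 1.0, 0.4]
width: 51.7
finger_force: 0.0
```

>>> move_arm(
  increments=[
    {"tx": 0,"ty": 0,"tz": -1.7,"rx": 0,"ry": 0,"rz": 0,"fingers": 0.55},
    {"tx": 0,"ty": 0,"tz": -1.5,"rx": 0,"ry": 0,"rz": 0,"fingers": 0.55},
    {"tx": 0,"ty": 0,"tz": -0.8,"rx": 0,"ry": 0,"rz": 0,"fingers": 0.55},
    {"tx": 0,"ty": 0,"tz": 0,"rx": 0,"ry": 0,"rz": 0,"fingers": 0.55},
    {"tx": 0,"ty": 0,"tz": 0,"rx": 0,"ry": 0,"rz": 0,"fingers": 0.1},
    {"tx": 0,"ty": 0,"tz": 0,"rx": 0,"ry": 0,"rz": 0,"fingers": 0.1},
    {"tx": 0,"ty": 0,"tz": 0,"rx": 0,"ry": 0,"rz": 0,"fingers": 0.1},
    {"tx": 0,"ty": 0,"tz": 0,"rx": 0,"ry": 0,"rz": 0,"fingers": 0.1},
    {"tx": 0,"ty": 0,"tz": 0,"rx": 0,"ry": 0,"rz": 0,"fingers": 0.1},
    {"tx": 0,"ty": 0,"tz": 0,"rx": 0,"ry": 0,"rz": 0,"fingers": 0.1},
  ],
)

```text
clock: 30.8
position: [503.8, 282.1, 47.2]
eef_rot: [0.001, 0.967, 0.254, 0.001]
ft_force: [-0.8, -0.2, 6.6]
width: 29.7
finger_force: 30.0
```

>>> move_arm(
  increments=[
    {"tx": 0,"ty": 0,"tz": 0.8,"rx": 0,"ry": 0,"rz": 0,"fingers": 0.1},
    {"tx": 0,"ty": 0,"tz": 2.5,"rx": 0,"ry": 0,"rz": 0,"fingers": 0.1},
    {"tx": 0,"ty": 0,"tz": 3,"rx": 0,"ry": 0,"rz": 0,"fingers": 0.1},
    {"tx": 0,"ty": 0,"tz": 3,"rx": 0,"ry": 0,"rz": 0,"fingers": 0.1},
    {"tx": 0,"ty": 0,"tz": 2,"rx": 0,"ry": 0,"rz": 0,"fingers": 0.1},
    {"tx": 0.16,"ty": -3.42,"tz": 0,"rx": 0,"ry": 0,"rz": 0,"fingers": 0.1},
    {"tx": 0.16,"ty": -3.42,"tz": 0,"rx": 0,"ry": 0,"rz": 0,"fingers": 0.1},
    {"tx": 0.16,"ty": -3.42,"tz": 0,"rx": 0,"ry": 0,"rz": 0,"fingers": 0.1},
    {"tx": 0.16,"ty": -3.42,"tz": 0,"rx": 0,"ry": 0,"rz": 0,"fingers": 0.1},
    {"tx": 0.16,"ty": -3.42,"tz": 0,"rx": 0,"ry": 0,"rz": 0,"fingers": 0.1},
    {"tx": 0.16,"ty": -3.42,"tz": 0,"rx": 0,"ry": 0,"rz": 0,"fingers": 0.1},
    {"tx": 0.16,"ty": -3.42,"tz": 0,"rx": -0.051,"ry": 0.092,"rz": 0,"fingers": 0.1},
    {"tx": 0.16,"ty": -3.42,"tz": 0,"rx": -0.051,"ry": 0.092,"rz": 0,"fingers": 0.1},
    {"tx": 0.16,"ty": -3.42,"tz": 0,"rx": 0,"ry": 0,"rz": 0,"fingers": 0.1},
    {"tx": 0.16,"ty": -3.42,"tz": 0,"rx": 0,"ry": 0,"rz": 0,"fingers": 0.1},
    {"tx": 0,"ty": 0,"tz": -3,"rx": 0,"ry": 0,"rz": 0,"fingers": 0.1},
    {"tx": 0,"ty": 0,"tz": -1.5,"rx": 0,"ry": 0,"rz": 0,"fingers": 0.1},
    {"tx": 0,"ty": 0,"tz": 0,"rx": 0,"ry": 0,"rz": 0,"fingers": 0.1},
    {"tx": 0,"ty": 0,"tz": 0,"rx": 0,"ry": 0,"rz": 0,"fingers": 0.1},
  ],
)

```text
clock: 32.38
position: [518.6, -60.0, 114.2]
eef_rot: [0.027, 0.962, 0.253, -0.102]
ft_force: [-0.3, -0.0, -0.2]
width: 29.8
finger_force: 30.0
```

```bash
python3 gx.py; python3 chk.py p4
```

```text
tcp [518.6 -60.  114.2] w 29.84145099643081 29.99861240386963 zt [-0.2 -0.1 -1. ]
side A 340 (524.0206909179688, -54.263309478759766) 34.80867385864258
   inside z pct [132.9 255.  310.3 362.6 411.6] n 3047 bright 119.38628158844766
side B 231 (471.8694152832031, 23.382469177246094) 34.99643325805664
   inside z pct [  0.9  44.9 257.3 275.9 283.5] n 508 bright 109.86614173228347
top A 99 (526.4061889648438, -56.79800796508789) 34.17074203491211
   inside z pct [  7.5 256.2 365.7 629.5 648. ] n 1465 bright 131.65870307167236
top B 148 (475.2831115722656, 20.613969802856445) 34.2169189453125
   inside z pct [  6.6  11.1  38.  280.5 284.9] n 542 bright 115.45756457564576
[519.9 -59.5 115.4] 29.713200889295436 29.998578429222107
```

View pics/p4.png

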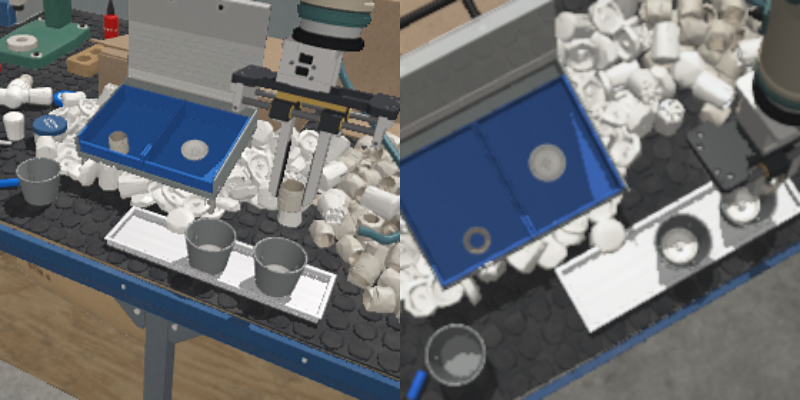

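The bush is held level over A, and a cap lies in each pot. Lowering and releasing.

>>> move_arm(
  increments=[
    {"tx": 0,"ty": 0,"tz": -3.5,"rx": 0,"ry": 0,"rz": 0,"fingers": 0.1},
    {"tx": 0,"ty": 0,"tz": -2.5,"rx": 0,"ry": 0,"rz": 0,"fingers": 0.1},
    {"tx": 0,"ty": 0,"tz": -1.8,"rx": 0,"ry": 0,"rz": 0,"fingers": 0.1},
    {"tx": 0,"ty": 0,"tz": -1.1,"rx": 0,"ry": 0,"rz": 0,"fingers": 0.1},
    {"tx": 0,"ty": 0,"tz": 0,"rx": 0,"ry": 0,"rz": 0,"fingers": 0.1},
    {"tx": 0,"ty": 0,"tz": 0,"rx": 0,"ry": 0,"rz": 0,"fingers": 0.1},
    {"tx": 0,"ty": 0,"tz": 0,"rx": 0,"ry": 0,"rz": 0,"fingers": 0.36},
    {"tx": 0,"ty": 0,"tz": 0,"rx": 0,"ry": 0,"rz": 0,"fingers": 0.36},
    {"tx": 0,"ty": 0,"tz": 0,"rx": 0,"ry": 0,"rz": 0,"fingers": 0.36},
    {"tx": 0,"ty": 0,"tz": 3,"rx": 0,"ry": 0,"rz": 0,"fingers": 0.36},
    {"tx": 0,"ty": 0,"tz": 4,"rx": 0,"ry": 0,"rz": 0,"fingers": 0.36},
    {"tx": 0,"ty": 0,"tz": 4,"rx": 0,"ry": 0,"rz": 0,"fingers": 0.55},
    {"tx": 0,"ty": 0,"tz": 1.5,"rx": 0,"ry": 0,"rz": 0,"fingers": 0.55},
  ],
)

```text
clock: 33.67
position: [522.0, -59.6, 155.6]
eef_rot: [0.028, 0.962, 0.253, -0.097]
ft_force: [1.2, 0.6, 0.9]
width: 43.8
finger_force: 0.0
```

>>> move_arm(
  increments=[
    {"tx": -0.51,"ty": 3.17,"tz": 0,"rx": 0.051,"ry": -0.092,"rz": 0,"fingers": 0.55},
    {"tx": -0.51,"ty": 3.17,"tz": 0,"rx": 0.051,"ry": -0.092,"rz": 0,"fingers": 0.55},
    {"tx": -0.51,"ty": 3.17,"tz": 0,"rx": 0,"ry": 0,"rz": 0,"fingers": 0.55},
    {"tx": -0.51,"ty": 3.17,"tz": 0,"rx": 0,"ry": 0,"rz": 0,"fingers": 0.55},
    {"tx": -0.51,"ty": 3.17,"tz": 0,"rx": 0,"ry": 0,"rz": 0,"fingers": 0.55},
    {"tx": -0.51,"ty": 3.17,"tz": 0,"rx": 0,"ry": 0,"rz": 0,"fingers": 0.55},
    {"tx": -0.51,"ty": 3.17,"tz": 0,"rx": 0,"ry": 0,"rz": 0,"fingers": 0.55},
    {"tx": -0.51,"ty": 3.17,"tz": 0,"rx": 0,"ry": 0,"rz": 0,"fingers": 0.55},
    {"tx": -0.51,"ty": 3.17,"tz": 0,"rx": 0,"ry": 0,"rz": 0,"fingers": 0.55},
    {"tx": -0.51,"ty": 3.17,"tz": 0,"rx": 0,"ry": 0,"rz": 0,"fingers": 0.55},
    {"tx": 0,"ty": 0,"tz": -3,"rx": 0,"ry": 0,"rz": 0,"fingers": 0.55},
    {"tx": 0,"ty": 0,"tz": -3,"rx": 0,"ry": 0,"rz": 0,"fingers": 0.55},
    {"tx": 0,"ty": 0,"tz": 0,"rx": 0,"ry": 0,"rz": 0,"fingers": 0.55},
    {"tx": 0,"ty": 0,"tz": 0,"rx": 0,"ry": 0,"rz": 0,"fingers": 0.55},
  ],
)

```text
clock: 34.83
position: [467.3, 256.1, 90.0]
eef_rot: [0.002, 0.967, 0.255, -0.001]
ft_force: [-0.6, 0.0, 0.8]
width: 51.3
finger_force: 0.0
```

```bash
python3 gx.py
```

```text
tcp [467.3 256.1  90. ] w 51.26604397687341 0.0 zt [-0. -0. -1.]
side A 371 (524.688232421875, -54.84061813354492) 35.155113220214844
   inside z pct [27.3 36.4 39.7 43.7 46.7] n 203 bright 149.9113300492611
side B 235 (472.64642333984375, 22.054039001464844) 35.11186218261719
   inside z pct [-132.3    8.7   20.9   37.2   52.6] n 146 bright 129.74657534246575
```

Bush is upright in A (top at z about 46). Now the second bush.

>>> move_arm(
  increments=[
    {"tx": 0.15,"ty": 0.1,"tz": -2,"rx": 0,"ry": 0,"rz": 0,"fingers": 0.55},
    {"tx": 0,"ty": 0,"tz": -1.8,"rx": 0,"ry": 0,"rz": 0,"fingers": 0.55},
    {"tx": 0,"ty": 0,"tz": -1.2,"rx": 0,"ry": 0,"rz": 0,"fingers": 0.55},
    {"tx": 0,"ty": 0,"tz": 0,"rx": 0,"ry": 0,"rz": 0,"fingers": 0.55},
    {"tx": 0,"ty": 0,"tz": 0,"rx": 0,"ry": 0,"rz": 0,"fingers": 0.1},
    {"tx": 0,"ty": 0,"tz": 0,"rx": 0,"ry": 0,"rz": 0,"fingers": 0.1},
    {"tx": 0,"ty": 0,"tz": 0,"rx": 0,"ry": 0,"rz": 0,"fingers": 0.1},
    {"tx": 0,"ty": 0,"tz": 0,"rx": 0,"ry": 0,"rz": 0,"fingers": 0.1},
    {"tx": 0,"ty": 0,"tz": 0,"rx": 0,"ry": 0,"rz": 0,"fingers": 0.1},
    {"tx": 0,"ty": 0,"tz": 0,"rx": 0,"ry": 0,"rz": 0,"fingers": 0.1},
  ],
)

```text
clock: 35.77
position: [470.5, 258.2, 41.5]
eef_rot: [0.001, 0.967, 0.254, 0.002]
ft_force: [-0.7, -1.2, 6.5]
width: 29.6
finger_force: 30.0
```

>>> move_arm(
  increments=[
    {"tx": 0,"ty": 0,"tz": 0.8,"rx": 0,"ry": 0,"rz": 0,"fingers": 0.1},
    {"tx": 0,"ty": 0,"tz": 2.5,"rx": 0,"ry": 0,"rz": 0,"fingers": 0.1},
    {"tx": 0,"ty": 0,"tz": 3,"rx": 0,"ry": 0,"rz": 0,"fingers": 0.1},
    {"tx": 0,"ty": 0,"tz": 3,"rx": 0,"ry": 0,"rz": 0,"fingers": 0.1},
    {"tx": 0,"ty": 0,"tz": 2,"rx": 0,"ry": 0,"rz": 0,"fingers": 0.1},
    {"tx": 0,"ty": -3.44,"tz": 0,"rx": 0,"ry": 0,"rz": 0,"fingers": 0.1},
    {"tx": 0,"ty": -3.44,"tz": 0,"rx": 0,"ry": 0,"rz": 0,"fingers": 0.1},
    {"tx": 0,"ty": -3.44,"tz": 0,"rx": 0,"ry": 0,"rz": 0,"fingers": 0.1},
    {"tx": 0,"ty": -3.44,"tz": 0,"rx": 0,"ry": 0,"rz": 0,"fingers": 0.1},
    {"tx": 0,"ty": -3.44,"tz": 0,"rx": -0.051,"ry": 0.092,"rz": 0,"fingers": 0.1},
    {"tx": 0,"ty": -3.44,"tz": 0,"rx": -0.051,"ry": 0.092,"rz": 0,"fingers": 0.1},
    {"tx": -0.1,"ty": -3.44,"tz": 0,"rx": 0,"ry": 0,"rz": 0,"fingers": 0.1},
    {"tx": 0,"ty": 0,"tz": -3,"rx": 0,"ry": 0,"rz": 0,"fingers": 0.1},
    {"tx": 0,"ty": 0,"tz": -1,"rx": 0,"ry": 0,"rz": 0,"fingers": 0.1},
    {"tx": 0,"ty": 0,"tz": 0,"rx": 0,"ry": 0,"rz": 0,"fingers": 0.1},
    {"tx": 0,"ty": 0,"tz": 0,"rx": 0,"ry": 0,"rz": 0,"fingers": 0.1},
  ],
)

```text
clock: 37.1
position: [468.1, 18.4, 113.6]
eef_rot: [0.027, 0.961, 0.254, -0.102]
ft_force: [0.3, -0.6, -1.0]
width: 29.8
finger_force: 30.0
```

```bash
python3 gx.py
```

```text
tcp [468.1  18.4 113.6] w 29.76412425385625 29.998971819877625 zt [-0.2 -0.1 -1. ]
side A 376 (524.0595092773438, -54.879119873046875) 35.235538482666016
   inside z pct [ 27.6  38.1  44.7 268.7 281.9] n 334 bright 125.73053892215569
side B 234 (472.9067077636719, 21.889888763427734) 35.311012268066406
   inside z pct [ 15.7 234.3 313.7 366.7 420. ] n 2932 bright 125.04263301500683
top A 117 (525.862060546875, -57.63540267944336) 34.40018081665039
   inside z pct [  5.7  15.7  43.  279.9 283.6] n 281 bright 115.32384341637011
top B 63 (472.79205322265625, 20.279727935791016) 33.60793685913086
   inside z pct [  9.  334.6 630.6 646.9 663.1] n 1992 bright 148.27510040160644
```

Held, and over B. Lower, release and lift, then start turning back for the handle.

>>> move_arm(
  increments=[
    {"tx": 0,"ty": 0,"tz": -3.5,"rx": 0,"ry": 0,"rz": 0,"fingers": 0.1},
    {"tx": 0,"ty": 0,"tz": -2.5,"rx": 0,"ry": 0,"rz": 0,"fingers": 0.1},
    {"tx": 0,"ty": 0,"tz": -1.8,"rx": 0,"ry": 0,"rz": 0,"fingers": 0.1},
    {"tx": 0,"ty": 0,"tz": -1,"rx": 0,"ry": 0,"rz": 0,"fingers": 0.1},
    {"tx": 0,"ty": 0,"tz": 0,"rx": 0,"ry": 0,"rz": 0,"fingers": 0.1},
    {"tx": 0,"ty": 0,"tz": 0,"rx": 0,"ry": 0,"rz": 0,"fingers": 0.1},
    {"tx": 0,"ty": 0,"tz": 0,"rx": 0,"ry": 0,"rz": 0,"fingers": 0.36},
    {"tx": 0,"ty": 0,"tz": 0,"rx": 0,"ry": 0,"rz": 0,"fingers": 0.36},
    {"tx": 0,"ty": 0,"tz": 0,"rx": 0,"ry": 0,"rz": 0,"fingers": 0.36},
    {"tx": 0,"ty": 0,"tz": 3,"rx": 0,"ry": 0,"rz": 0,"fingers": 0.36},
    {"tx": 0,"ty": 0,"tz": 4,"rx": 0,"ry": 0,"rz": 0,"fingers": 0.36},
    {"tx": 0,"ty": 0,"tz": 4,"rx": 0,"ry": 0,"rz": 0,"fingers": 0.25},
    {"tx": 0,"ty": 0,"tz": 4,"rx": 0.051,"ry": -0.092,"rz": 0,"fingers": 0.25},
    {"tx": 0,"ty": 0,"tz": 4,"rx": 0.051,"ry": -0.092,"rz": 0,"fingers": 0.25},
    {"tx": 0,"ty": 0,"tz": 4,"rx": 0,"ry": 0,"rz": 0.11,"fingers": 0.25},
    {"tx": 0,"ty": 0,"tz": 4,"rx": 0,"ry": 0,"rz": 0.11,"fingers": 0.25},
    {"tx": 0,"ty": 0,"tz": 0,"rx": 0,"ry": 0,"rz": 0.11,"fingers": 0.25},
    {"tx": 0,"ty": 0,"tz": 0,"rx": 0,"ry": 0,"rz": 0.11,"fingers": 0.25},
    {"tx": 0,"ty": 0,"tz": 0,"rx": 0,"ry": 0,"rz": 0.11,"fingers": 0.25},
  ],
)

```text
clock: 38.78
position: [468.9, 16.7, 296.9]
eef_rot: [0.002, 0.86, 0.51, 0.002]
ft_force: [0.1, 0.3, 0.9]
width: 23.5
finger_force: 0.0
```

```bash
python3 gx.py; python3 chk.py p5
```

```text
tcp [468.9  16.7 296.9] w 23.46716388367945 0.0 zt [ 0. -0. -1.]
side A 367 (523.11376953125, -53.32387924194336) 35.721893310546875
   inside z pct [ 29.5  42.6 434.3 452.  463.5] n 562 bright 125.93416370106762
side B 269 (472.935546875, 23.26801300048828) 35.399078369140625
   inside z pct [  2.8 329.8 368.3 402.7 444.2] n 1081 bright 123.63737280296023
top B 80 (474.5030822753906, 21.274089813232422) 34.142398834228516
   inside z pct [ 24.  735.4 737.1 737.9 739. ] n 1981 bright 197.36042402826854
[468.5  16.8 296. ] 23.642603951893648 0.0
```

View pics/p5.png

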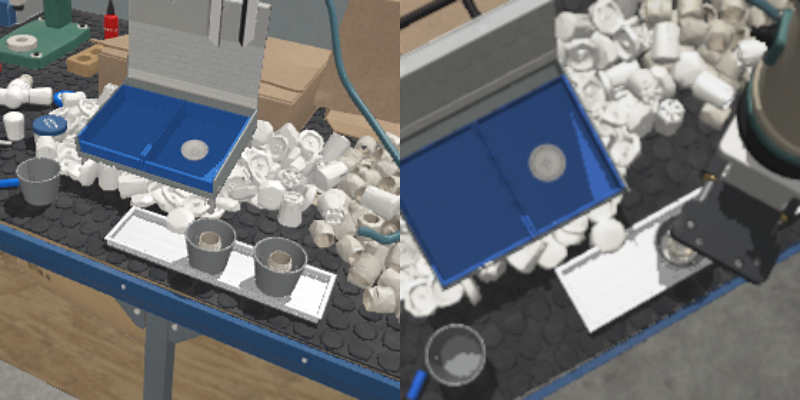

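Both kits are complete: bushes in pots at (210,242) and (280,262), left panel, one spare cap in its bin. Next I'll return to the handle.

>>> move_arm(
  increments=[
    {"tx": 1.95,"ty": 2.97,"tz": 0.2,"rx": 0,"ry": 0,"rz": 0.112,"fingers": 0.25},
    {"tx": 1.95,"ty": 2.97,"tz": 0.2,"rx": 0,"ry": 0,"rz": 0.112,"fingers": 0.25},
    {"tx": 1.95,"ty": 2.97,"tz": 0.2,"rx": 0,"ry": 0,"rz": 0.112,"fingers": 0.25},
    {"tx": 1.95,"ty": 2.97,"tz": 0.2,"rx": 0,"ry": 0,"rz": 0.112,"fingers": 0.25},
    {"tx": 1.95,"ty": 2.97,"tz": 0.2,"rx": 0,"ry": 0,"rz": 0.112,"fingers": 0.25},
    {"tx": 1.95,"ty": 2.97,"tz": 0.2,"rx": 0,"ry": 0,"rz": 0.112,"fingers": 0.25},
    {"tx": 1.95,"ty": 2.97,"tz": 0.2,"rx": 0,"ry": 0,"rz": 0.112,"fingers": 0.25},
    {"tx": 1.95,"ty": 2.97,"tz": 0.2,"rx": 0,"ry": 0,"rz": 0.112,"fingers": 0.25},
    {"tx": 1.95,"ty": 2.97,"tz": 0.2,"rx": 0,"ry": 0,"rz": 0.112,"fingers": 0.25},
    {"tx": 0,"ty": 0,"tz": 0,"rx": 0,"ry": 0,"rz": 0,"fingers": 0.25},
    {"tx": 0,"ty": 0,"tz": 0,"rx": 0,"ry": 0,"rz": 0,"fingers": 0.25},
  ],
)

```text
clock: 39.9
position: [643.4, 286.8, 311.6]
eef_rot: [-0.001, 0.509, 0.861, 0.001]
ft_force: [-0.2, 0.2, -0.5]
width: 23.4
finger_force: 0.0
```

Run:
```python
from h import *
np.set_printoptions(precision=1,suppress=True)
st=manip.get_state();print(st['position'],np.round(st['eef_rot'],3),np.round(st['qpos'],2))
for n in('side','wrist'):
    s=snap(n);P=cloud(s);z=P[...,2]
    f=np.array([.872,.489]);d=P[...,:2]-[645,285]
    m=(s['color'].max(-1)<60)&(z>225)&(z<300)&(abs(d@f)<40)&(abs(d@[-.489,.872])<55)
    q=P[m];print(n,len(q),np.percentile(q,[2,50,98],axis=0) if len(q) else '', 'along f',np.percentile(d[m]@f,[5,50,95]) if len(q) else '')
```

```text
[643.4 286.8 311.6] [-0.   0.5  0.9  0. ] [-0.   0.8 -0.9  1.1  0.6  1.5 -0.4]
side 13 [[589.8 234.9 267.8]
 [632.1 239.9 270.9]
 [634.3 310.9 272.8]] along f [-35.  -33.7 -32.9]
wrist 2041 [[598.8 245.7 268.8]
 [645.3 304.5 272.7]
 [672.6 330.5 277. ]] along f [-25.    6.7  13.4]
```

Run:
```python
from h import *
np.set_printoptions(precision=1,suppress=True)
s=snap('wrist');P=cloud(s);z=P[...,2]
f=np.array([.872,.489]);d=P[...,:2]-[645,285];a=d@f;b=d@np.array([-.489,.872])
for lo,hi in [(-50,-30),(-30,-10),(-10,10),(10,30),(30,50)]:
    m=(s['color'].max(-1)<70)&(z>235)&(z<290)&(abs(a)<40)&(b>lo)&(b<hi)
    if m.sum(): print(lo,m.sum(),np.percentile(a[m],[2,50,98]),np.percentile(z[m],[2,50,98]))
```

```text
-50 407 [-16.8  -0.6  13.8] [268.3 272.7 274.3]
-30 222 [ 6.2  9.6 13.8] [270.6 272.6 274.2]
-10 255 [ 5.6  9.6 13.8] [270.2 272.6 274.2]
10 264 [ 5.6  9.6 13.8] [270.2 272.6 274.3]
30 813 [-27.4  -4.3  13.6] [269.6 272.9 278.6]
```

>>> move_arm(
  increments=[
    {"tx": 0.87,"ty": 0.49,"tz": 0,"rx": 0,"ry": 0,"rz": 0,"fingers": 0.25},
    {"tx": 0,"ty": 0,"tz": 0,"rx": 0,"ry": 0,"rz": 0,"fingers": 0.25},
    {"tx": 0,"ty": 0,"tz": -3,"rx": 0,"ry": 0,"rz": 0,"fingers": 0.25},
    {"tx": 0,"ty": 0,"tz": -3,"rx": 0,"ry": 0,"rz": 0,"fingers": 0.25},
    {"tx": 0,"ty": 0,"tz": -1.7,"rx": 0,"ry": 0,"rz": 0,"fingers": 0.25},
    {"tx": 0,"ty": 0,"tz": -1,"rx": 0,"ry": 0,"rz": 0,"fingers": 0.25},
    {"tx": 0,"ty": 0,"tz": 0,"rx": 0,"ry": 0,"rz": 0,"fingers": 0.25},
    {"tx": 0,"ty": 0,"tz": 0,"rx": 0,"ry": 0,"rz": 0,"fingers": 0},
    {"tx": 0,"ty": 0,"tz": 0,"rx": 0,"ry": 0,"rz": 0,"fingers": 0},
    {"tx": 0,"ty": 0,"tz": 0,"rx": 0,"ry": 0,"rz": 0,"fingers": 0},
    {"tx": 0,"ty": 0,"tz": 0,"rx": 0,"ry": 0,"rz": 0,"fingers": 0},
  ],
)

```text
clock: 40.97
position: [653.5, 289.6, 228.2]
eef_rot: [0.001, 0.51, 0.86, 0.002]
ft_force: [-0.4, -0.8, 3.1]
width: 9.0
finger_force: 30.0
```

Run:
```python
import numpy as np
f=np.array([np.cos(.505),np.sin(.505)])
def bar(th):
    p=th-.21
    return np.array([152*np.cos(p)-42*np.sin(p),152*np.sin(p)+42*np.cos(p)])
ths=np.linspace(1.81,0,19)
for a,b in zip(ths[:-1],ths[1:]):
    d=bar(b)-bar(a); print(np.round(np.r_[-d[0]*f,d[1]]/10,2))
```

```text
[-1.34 -0.74  0.39]
[-1.37 -0.76  0.23]
[-1.39 -0.77  0.08]
[-1.39 -0.77 -0.08]
[-1.37 -0.76 -0.24]
[-1.34 -0.74 -0.4 ]
[-1.3  -0.72 -0.55]
[-1.25 -0.69 -0.7 ]
[-1.18 -0.65 -0.84]
[-1.1  -0.61 -0.97]
[-1.01 -0.56 -1.09]
[-0.91 -0.5  -1.2 ]
[-0.8  -0.44 -1.3 ]
[-0.68 -0.38 -1.38]
[-0.55 -0.31 -1.45]
[-0.42 -0.23 -1.51]
[-0.29 -0.16 -1.55]
[-0.15 -0.08 -1.58]
```

>>> move_arm(
  increments=[
    {"tx": -1.34,"ty": -0.74,"tz": 0.39,"rx": 0,"ry": 0,"rz": 0,"fingers": 0},
    {"tx": -1.37,"ty": -0.76,"tz": 0.23,"rx": 0,"ry": 0,"rz": 0,"fingers": 0},
    {"tx": -1.39,"ty": -0.77,"tz": 0.08,"rx": 0,"ry": 0,"rz": 0,"fingers": 0},
    {"tx": -1.39,"ty": -0.77,"tz": -0.08,"rx": 0,"ry": 0,"rz": 0,"fingers": 0},
    {"tx": -1.37,"ty": -0.76,"tz": -0.24,"rx": 0,"ry": 0,"rz": 0,"fingers": 0},
    {"tx": -1.34,"ty": -0.74,"tz": -0.4,"rx": 0,"ry": 0,"rz": 0,"fingers": 0},
    {"tx": -1.3,"ty": -0.72,"tz": -0.55,"rx": 0,"ry": 0,"rz": 0,"fingers": 0},
    {"tx": -1.25,"ty": -0.69,"tz": -0.7,"rx": 0,"ry": 0,"rz": 0,"fingers": 0},
    {"tx": -1.18,"ty": -0.65,"tz": -0.84,"rx": 0,"ry": 0,"rz": 0,"fingers": 0},
    {"tx": -1.1,"ty": -0.61,"tz": -0.97,"rx": 0,"ry": 0,"rz": 0,"fingers": 0},
    {"tx": -1.01,"ty": -0.56,"tz": -1.09,"rx": 0,"ry": 0,"rz": 0,"fingers": 0},
    {"tx": -0.91,"ty": -0.5,"tz": -1.2,"rx": 0,"ry": 0,"rz": 0,"fingers": 0},
  ],
)

```text
clock: 41.97
position: [504.4, 207.0, 173.8]
eef_rot: [0.002, 0.509, 0.86, 0.003]
ft_force: [2.8, 0.4, 1.3]
width: 8.5
finger_force: 30.0
```

>>> move_arm(
  increments=[
    {"tx": -0.8,"ty": -0.44,"tz": -1.3,"rx": 0,"ry": 0,"rz": 0,"fingers": 0},
    {"tx": -0.68,"ty": -0.38,"tz": -1.38,"rx": 0,"ry": 0,"rz": 0,"fingers": 0},
    {"tx": -0.55,"ty": -0.31,"tz": -1.45,"rx": 0,"ry": 0,"rz": 0,"fingers": 0},
    {"tx": -0.42,"ty": -0.23,"tz": -1.51,"rx": 0,"ry": 0,"rz": 0,"fingers": 0},
    {"tx": -0.29,"ty": -0.16,"tz": -1.4,"rx": 0,"ry": 0,"rz": 0,"fingers": 0},
    {"tx": -0.12,"ty": -0.06,"tz": -1,"rx": 0,"ry": 0,"rz": 0,"fingers": 0},
    {"tx": 0,"ty": 0,"tz": 0,"rx": 0,"ry": 0,"rz": 0,"fingers": 0},
    {"tx": 0,"ty": 0,"tz": 0,"rx": 0,"ry": 0,"rz": 0,"fingers": 0},
  ],
)

```text
clock: 42.63
position: [475.8, 191.7, 92.6]
eef_rot: [0.001, 0.509, 0.861, 0.002]
ft_force: [2.8, 2.2, -2.3]
width: 8.7
finger_force: 30.0
```

>>> move_arm(
  increments=[
    {"tx": 0,"ty": 0,"tz": -0.4,"rx": 0,"ry": 0,"rz": 0,"fingers": 0},
    {"tx": 0,"ty": 0,"tz": -0.3,"rx": 0,"ry": 0,"rz": 0,"fingers": 0},
    {"tx": 0,"ty": 0,"tz": 0,"rx": 0,"ry": 0,"rz": 0,"fingers": 0},
    {"tx": 0,"ty": 0,"tz": 0,"rx": 0,"ry": 0,"rz": 0,"fingers": 0},
  ],
)

```text
clock: 42.97
position: [475.3, 191.5, 85.6]
eef_rot: [0.001, 0.509, 0.861, 0.002]
ft_force: [3.1, 1.8, 1.7]
width: 9.3
finger_force: 30.0
```

```bash
cat > cov.py <<'E'
from h import *
np.set_printoptions(precision=4,suppress=True)
s=snap('side');P=cloud(s)
f=np.array([np.cos(.505),np.sin(.505)]);d=P[...,:2]-[612,267];x=d@f;y=d@np.array([-f[1],f[0]]);z=P[...,2]
h=cv2.cvtColor(s['color'],cv2.COLOR_RGB2HSV)
m=(x>-160)&(x<-20)&(abs(y)<105)&(z>75)&(z<160)&(s['color'].min(-1)>140)
A=np.c_[x[m],y[m],np.ones(m.sum())];k=np.ones(m.sum(),bool)
for _ in range(5):
    c=np.linalg.lstsq(A[k],z[m][k],rcond=None)[0];r=z[m]-A@c;k=abs(r)<4
print('slope',c,k.sum(),m.sum(),'angle open',.2094-np.arctan(c[0]))
st=manip.get_state();print(st['position'],st['ft_force'])
E
python3 cov.py
```

```text
slope [  0.2129   0.0032 122.4865] 2938 2965 angle open -0.0003762127158165318
[475.3263 191.4403  85.6387] [2.1041 3.4763 1.6218]
```

The cover slope matches shut (0.213). A slight press, then release and retreat.

>>> move_arm(
  increments=[
    {"tx": 0,"ty": 0,"tz": -0.15,"rx": 0,"ry": 0,"rz": 0,"fingers": 0},
    {"tx": 0,"ty": 0,"tz": 0,"rx": 0,"ry": 0,"rz": 0,"fingers": 0.5},
    {"tx": 0,"ty": 0,"tz": 0,"rx": 0,"ry": 0,"rz": 0,"fingers": 0.5},
    {"tx": 0,"ty": 0,"tz": 0,"rx": 0,"ry": 0,"rz": 0,"fingers": 0.5},
    {"tx": 0,"ty": 0,"tz": 0,"rx": 0,"ry": 0,"rz": 0,"fingers": 0.5},
    {"tx": 0,"ty": 0,"tz": 2,"rx": 0,"ry": 0,"rz": 0,"fingers": 0.5},
    {"tx": 0,"ty": 0,"tz": 4,"rx": 0,"ry": 0,"rz": 0,"fingers": 0.5},
    {"tx": 0,"ty": 0,"tz": 4,"rx": 0,"ry": 0,"rz": 0,"fingers": 0.5},
    {"tx": 0,"ty": 0,"tz": 4,"rx": 0,"ry": 0,"rz": 0,"fingers": 0.5},
    {"tx": 0,"ty": 0,"tz": 4,"rx": 0,"ry": 0,"rz": 0,"fingers": 0.5},
    {"tx": 0,"ty": 0,"tz": 0,"rx": 0,"ry": 0,"rz": 0,"fingers": 0.5},
    {"tx": 0,"ty": 0,"tz": 0,"rx": 0,"ry": 0,"rz": 0,"fingers": 0.5},
    {"tx": 0,"ty": 0,"tz": 0,"rx": 0,"ry": 0,"rz": 0,"fingers": 0.5},
    {"tx": 0,"ty": 0,"tz": 0,"rx": 0,"ry": 0,"rz": 0,"fingers": 0.5},
  ],
)

```text
clock: 44.18
position: [473.9, 189.6, 262.2]
eef_rot: [-0.0, 0.51, 0.86, -0.0]
ft_force: [-0.3, -0.1, -0.4]
width: 46.9
finger_force: 0.0
```

```bash
python3 cov.py; python3 gx.py; python3 chk.py p6
```

```text
slope [  0.2135   0.0036 122.5717] 3552 3554 angle open -0.0009783848302677145
[473.8552 189.7757 262.1966] [-0.8786  0.3319  0.7291]
tcp [473.9 189.8 262.2] w 46.8933805378603 0.0 zt [-0.  0. -1.]
side A 367 (524.5691528320312, -55.47166061401367) 35.528961181640625
   inside z pct [26.9 36.4 39.9 43.7 46.9] n 201 bright 149.8507462686567
side B 262 (473.85595703125, 22.30133056640625) 35.12226486206055
   inside z pct [-132.9   22.6   34.7   42.3   51.8] n 234 bright 137.4059829059829
top B 167 (475.4984436035156, 20.624889373779297) 34.40906524658203
   inside z pct [ 6.  11.6 18.  29.7 46.2] n 242 bright 120.49586776859505
[474.  190.2 262.5] 47.03977418319663 0.0
```

View pics/p6.png

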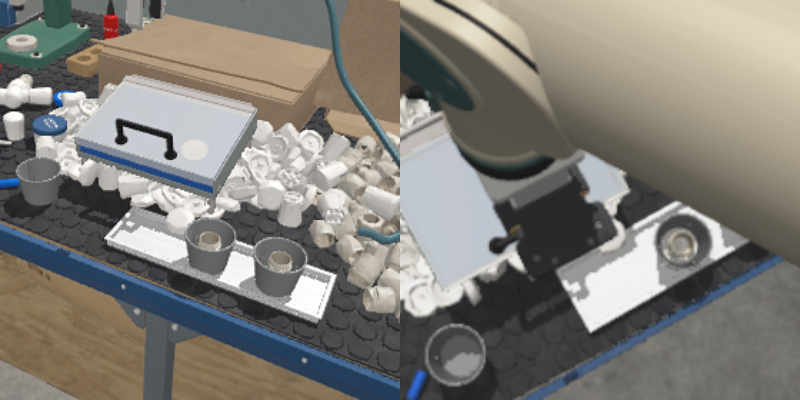

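The cover is shut, both kits stand in the tray, the spare cap is in its bin, and the arm is clear.

```bash
python3 -c "
from workcell import manip
print(manip.finish_job())"
```

```text
the job is handed in; nothing more can be done
None
```

The job is handed in, with no verdict returned: both bushes are kitted with a cap each in two pots upright in the tray, the spare cap is in its bin, and the cover is shut.

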